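# Hang the dog's refilled treat caddies back on their rail and lid them

## Robot

A 6-joint arm with a two-finger parallel gripper is mounted at the origin on the work surface. World frame = base frame: x ahead of the robot, y to its left, z up, the work surface at z = 0. Lengths are in mm, angles in rad, forces in N, time in s.
With the tool pointing down it reaches from about 250 to 800 mm from the base axis. Payload 8.5 kg.
Tool frame: the origin (TCP) lies midway between the tips of the shut fingers; the grasp point (between the pads) lies 19 mm behind it; z points along the fingers, y is the line along which they close (so a half turn about z gives the same grasp; the last joint's range is limited). The gripper opens to 85 mm and grips with 20 to 120 N. Pads are 22 mm wide; open, the fingers measure 114 mm over their backs; the gripper's body (76 mm by 85 mm) begins 54 mm behind the grasp point. The pads swing forward as they close: fully open they stand 13 mm farther back than shut.
Start: joints at [-1.306, 0.238, -0.013, 1.319, 0, 1.571], TCP at [137.388, -506.659, 231.276] pointing down, gripper open.
Joint ranges: [-2.66, 2.66], [-1.03, 1.9], [-1.14, 1.46], [-1.82, 2.27], [-1.45, 1.34], [-3.14, 3.14]. Speed limits (rad/s): [2.22, 2.22, 2.79, 3.14, 3.14, 3.14].

## Interface

Orientations are given as a unit quaternion [w, x, y, z].
In Python, from bench import bot gives the robot as it stands.
- The arm moves only by the shell command python3 drive.py 'ROWS' [OPENING]. ROWS is a JSON list of rows, 1 to 10 of them, each of 4 numbers: dx, dy, dz in mm, then a turn about the tool's z in rad; each row is the pose to reach, as a shift and turn from the pose commanded when the command began, along the tool's axes at that moment; what a row does not reach only later rows make up. A row lasts 1/12 s, in which the tool goes at most 41.7 mm and 0.125 rad, less where a joint would pass 70% of its speed; a pose out of reach is approached as far as the arm can. OPENING is the finger opening in mm, set as the command begins (- or left out keeps the last). The fingers move at their own pace and stop on an object; the grip force is fixed at half the most. Time passes only in rows, so rows that do not move let the fingers close. It prints the time, the measured TCP pose, the force, the opening and the grip force at its end. Input that does not fit is refused with a message, and nothing moves.
- bot.read_state(): the state, without advancing time (a new reading comes with each control period).
- bot.snapshot(name): name is "side" or "top"; returns the picture (400x640x3 uint8, blue, green, red); there is no depth.
- bot.camera_params(name): a dict with "fx", "fy", "cx", "cy" (pixels), "world_to_cam" (4x4, takes a point from world to camera coordinates). Camera axes: x right, y up, looking along -z (the intrinsics and any distortion apply to the point x, -y, -z); pixel columns grow to the right and rows downward; lengths in mm; the calibration is good to about 2 mm. A picture is of the moment at which its call begins. camera_params takes no time and is no camera call.
- bot.close_job(): hands the job in; it is judged then, once.
The state is a dict: "t": time; "joint_pos": joint angles; "dq": joint speeds; "joint_torque": joint torques, N m; "ee_pos": TCP position; "ee_rot": TCP orientation; "contact_force": force on the tool from outside, world axes, zero at the start; "ft_torque": the same for the moment, N m; "grip_width": finger opening in mm; "gripper_force": force on a finger pad.
Only numpy, scipy, OpenCV 4.12 (cv2) and the standard library are available. Lean on these libraries where they do the work, as an engineer would, in place of code of your own. Each camera call takes 0.05 s, during which the arm holds its last target. There are 200 camera calls.

## Task

The dog's treat caddies, two or three of them, have been refilled: hook each one over the rack's rail at the robot's right-hand end, where the keeper rod above stops short, and slide it along under the rod until it hangs centred on the sleeve of its own colour. Every caddy also gets one of the bamboo lids, pushed fully down so that it sits level on the rim (any lid fits any caddy, and a lid left over may stay where it is); leave the other things on the table in their places.

Things in the scene. Friction and masses are not known exactly. Their poses are not given: they have to be found in the camera images.
- red_caddy: Red sheet-metal treat caddy, an open box of biscuits, 80 (its x) x 60 (its y) x 90 mm high, walls 3 mm, some 190 g, with a strap hook at its back (+x). Origin: centre of its underside, z up. The biscuits reach z = 67 mm. Stands on the table at the start; may be absent. Caddies cannot pass each other on the rail.
- red_hook (a point): Point in the red caddy's hook, at (56, 0, 112) mm of the caddy: on the rail's axis once hung. The strap, 40 mm wide, rises behind the back wall (x 40 to 43 mm) to z = 121 mm, goes back and comes down as a lip ending at z = 99 mm. Gap for the rail: x 43 to 62 mm, open below, closed at z = 118 mm; the lip's last 9 mm flare to the back.
- red_mark: Red sleeve, 13 mm thick, 24 mm long, on the rack's keeper rod: the red caddy's place. Origin: its centre, 22 mm straight above the rail's axis; its y runs along the rail. The three sleeves sit at y = -20, 75 and 170 mm of the rack; which is where varies.
- green_caddy: Green sheet-metal treat caddy, an open box of biscuits, 80 (its x) x 60 (its y) x 90 mm high, walls 3 mm, some 190 g, with a strap hook at its back (+x). Origin: centre of its underside, z up. The biscuits reach z = 67 mm. Stands on the table at the start; may be absent. Caddies cannot pass each other on the rail.
- green_hook (a point): Point in the green caddy's hook, at (56, 0, 112) mm of the caddy: on the rail's axis once hung. The strap, 40 mm wide, rises behind the back wall (x 40 to 43 mm) to z = 121 mm, goes back and comes down as a lip ending at z = 99 mm. Gap for the rail: x 43 to 62 mm, open below, closed at z = 118 mm; the lip's last 9 mm flare to the back.
- green_mark: Green sleeve, 13 mm thick, 24 mm long, on the rack's keeper rod: the green caddy's place. Origin: its centre, 22 mm straight above the rail's axis; its y runs along the rail. The three sleeves sit at y = -20, 75 and 170 mm of the rack; which is where varies.
- blue_caddy: Blue sheet-metal treat caddy, an open box of biscuits, 80 (its x) x 60 (its y) x 90 mm high, walls 3 mm, some 190 g, with a strap hook at its back (+x). Origin: centre of its underside, z up. The biscuits reach z = 67 mm. Stands on the table at the start; may be absent. Caddies cannot pass each other on the rail.
- blue_hook (a point): Point in the blue caddy's hook, at (56, 0, 112) mm of the caddy: on the rail's axis once hung. The strap, 40 mm wide, rises behind the back wall (x 40 to 43 mm) to z = 121 mm, goes back and comes down as a lip ending at z = 99 mm. Gap for the rail: x 43 to 62 mm, open below, closed at z = 118 mm; the lip's last 9 mm flare to the back.
- blue_mark: Blue sleeve, 13 mm thick, 24 mm long, on the rack's keeper rod: the blue caddy's place. Origin: its centre, 22 mm straight above the rail's axis; its y runs along the rail. The three sleeves sit at y = -20, 75 and 170 mm of the rack; which is where varies.
- rack: Standing steel rack on wooden feet, facing the robot. Origin: on the table straight below the rail's middle; its y runs along the rail, to the robot's left; z up. A hung caddy has the rack's yaw and its origin at x = -56, z = 103 mm of the rack, leaning about 2.6 degrees, its top towards the robot. Posts stand below the rail's ends (y = -222 and 222 mm).
- rack_rail (a point): Middle of the rail's axis, 215 mm above the table: a round 12 mm bar from y = -225 to 232 mm of the rack. It and the rest bar are polished: caddies slide along easily (friction about 0.2). Pulled at its front a caddy first turns a little about its hook and squares itself up again when let go.
- rack_keeper (a point): Free, upturned right end of the keeper rod, at y = -62, z = 247 mm of the rack. The 8 mm rod runs from here to the left end straight above the rail, axis at z = 237 mm. A hook has 9 mm of play below it and needs 19 mm of lift to leave the rail, so caddies go on or off only to the right of this end (hook centre at y = -200 to -90 mm).
- rack_rest (a point): Middle of the axis of the rest bar, 10 mm thick, at x = -7, z = 119 mm of the rack, running below the rail; the back of a hung caddy leans on it. To pass it and drop over the rail, a caddy is best lowered upright with its origin at x = -54 mm of the rack.
- lid1: Bamboo lid, all three alike, fits any caddy either way round; 60 g. Plate 72 x 60 mm (x, y), z = 8 to 12 mm, rests on the side walls; cork plug below, 68 x 48 x 8 mm, 3 mm of play a side; dark bar handle on top along x, 36 x 18 mm, z = 20 to 36 mm on a narrower neck. Origin: centre of the plug's underside, z up; seated, it is 82 mm above the caddy's origin.
- lid2: Bamboo lid, all three alike, fits any caddy either way round; 60 g. Plate 72 x 60 mm (x, y), z = 8 to 12 mm, rests on the side walls; cork plug below, 68 x 48 x 8 mm, 3 mm of play a side; dark bar handle on top along x, 36 x 18 mm, z = 20 to 36 mm on a narrower neck. Origin: centre of the plug's underside, z up; seated, it is 82 mm above the caddy's origin.
- lid3: Bamboo lid, all three alike, fits any caddy either way round; 60 g. Plate 72 x 60 mm (x, y), z = 8 to 12 mm, rests on the side walls; cork plug below, 68 x 48 x 8 mm, 3 mm of play a side; dark bar handle on top along x, 36 x 18 mm, z = 20 to 36 mm on a narrower neck. Origin: centre of the plug's underside, z up; seated, it is 82 mm above the caddy's origin.
- candle: White jar candle, 68 mm across, 85 mm high; origin at its foot.
- mug: Blue mug, 80 mm across, 95 mm high; origin at its foot.
- photo_frame: Grey standing photo frame, 130 x 170 mm; origin at its foot.
- lotion: Red lotion bottle, 54 mm across, 150 mm high; origin at its foot.
- chew_bone: Orange and black rubber chew bone, 93 x 47 x 25 mm; origin at its underside. It lies among the lids.
- remote: Black remote control, 150 x 45 x 18 mm; origin at its underside.

How it is judged:
By the outcome, as a careful person would: the job done as asked, in the order asked, and still so for the second after the job is handed in, with the robot touching nothing.
Of red_caddy, green_caddy, blue_caddy only 2 to 3 are there at a start; the rules pass over those that are not, and their reading is None.
At some moment in a run one of red_caddy, green_caddy, blue_caddy may be knocked a few centimetres aside while the robot is not near it.
Once in a run the grip may slacken for a moment while it holds something.
It also fails if it takes over 210 s, if anything falls off the work surface, if the arm or the gripper's body presses on something with over 40 N, if the wrist force passes 120 N, or if a joint passes its speed limit or range.

## Working session

There is one attempt and no reset: what is moved stays moved. The work goes in short steps, Python scripts to look and compute and a shell command to move; the robot and the scene stay as the last step left them, time stands still between calls to the robot, and variables do not carry over. Pictures are saved under pics/ and viewed, at most 14 in all, crops included, and the job is handed in when it is done.

```bash
ls; mkdir -p pics
python3 - <<'E'
from bench import bot
import cv2,numpy as np
for n in("side","top"):
    im=bot.snapshot(n); cv2.imwrite(f"pics/{n}0.png",im)
    c=bot.camera_params(n); print(n,{k:(np.round(v,4).tolist()) for k,v in c.items() if k!='name'})
print(bot.read_state())
E
```

```text
bench.py
drive.py
pics
side {'fx': 512.3016, 'fy': 512.3016, 'cx': 325.1268, 'cy': 205.5704, 'world_to_cam': [[-0.7774, -0.6289, 0.0114, 409.4654], [0.454, -0.5486, 0.7021, -364.7862], [-0.4353, 0.551, 0.712, -1342.4446], [0.0, 0.0, 0.0, 1.0]]}
top {'fx': 420.1765, 'fy': 420.1765, 'cx': 328.1956, 'cy': 196.1693, 'world_to_cam': [[-0.1424, -0.9898, -0.0031, 56.5067], [0.9698, -0.1401, 0.1996, -573.5831], [-0.198, 0.0254, 0.9799, -1176.7823], [0.0, 0.0, 0.0, 1.0]]}
{'t': 0.1, 'joint_pos': array([-1.30598867e+00,  2.38735800e-01, -1.41633175e-02,  1.31917942e+00,
        4.54739602e-05,  1.57080804e+00]), 'dq': array([ 0.00030863, -0.00118211,  0.00125887, -0.0026988 ,  0.00052488,
        0.00223618]), 'joint_torque': array([-1.07210544e-03, -5.39721537e+01,  3.46998560e+01,  1.34865486e-02,
       -9.72211751e-05, -8.06453464e-07]), 'ee_pos': array([ 137.32388923, -506.34792229,  230.73660765]), 'ee_rot': array([-6.38494801e-04,  9.91247982e-01,  1.32011464e-01, -6.21027066e-05]), 'contact_force': array([ 1.07396066, -0.74435784, -0.50227166]), 'ft_torque': array([-0.07187672,  0.00617301, -0.01259089]), 'gripper_force': 0.0, 'grip_width': 85.49644462826348}
```
View pics/side0.png

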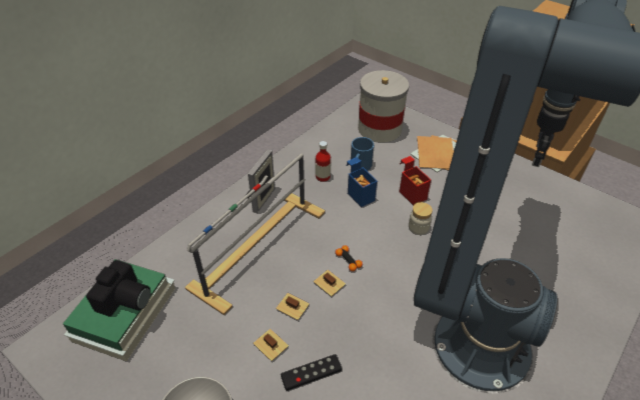

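View pics/top0.png

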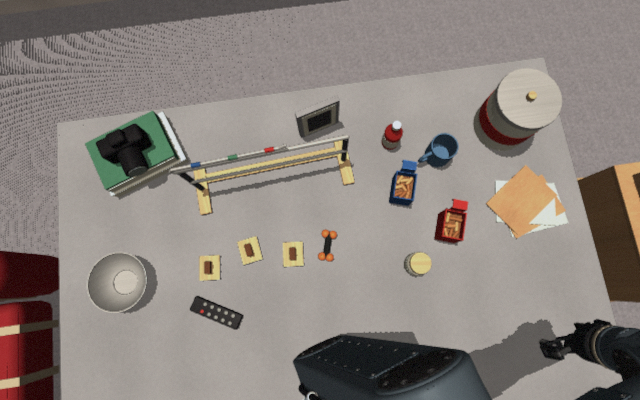

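The rack has sleeves blue, green, red from left to right. Only the blue and red caddies are on the table, along with three lids. Next I measure the sleeves and lids and zoom in on the caddies.

Create h.py:
```python
import cv2,numpy as np
from bench import bot
P={n:bot.camera_params(n) for n in("side","top")}
def ray(n,uv):
    c=P[n];M=np.array(c["world_to_cam"]);R,t=M[:3,:3],M[:3,3]
    d=R.T@np.array([(uv[0]-c["cx"])/c["fx"],-(uv[1]-c["cy"])/c["fy"],-1.])
    return -R.T@t,d
def plane(n,uv,z):
    o,d=ray(n,uv); return o+d*(z-o[2])/d[2]
def tri(us,ut):
    A=np.zeros((3,3));b=np.zeros(3)
    for n,u in(("side",us),("top",ut)):
        o,d=ray(n,u);d=d/np.linalg.norm(d);Q=np.eye(3)-np.outer(d,d);A+=Q;b+=Q@o
    return np.linalg.solve(A,b)
def proj(n,p):
    c=P[n];q=np.array(c["world_to_cam"])@np.append(p,1);return np.array([c["cx"]-c["fx"]*q[0]/q[2],c["cy"]+c["fy"]*q[1]/q[2]])
HS={"red":[((0,120,60),(8,255,255)),((172,120,60),(180,255,255))],"green":[((50,90,40),(85,255,255))],"blue":[((100,110,50),(125,255,255))],"tan":[((15,70,120),(30,200,255))]}
def mask(im,col):
    h=cv2.cvtColor(im,cv2.COLOR_BGR2HSV);m=0
    for lo,hi in HS[col]: m=m|cv2.inRange(h,lo,hi)
    return m
def blobs(m,box,amin=8):
    x0,y0,x1,y1=box;k=np.zeros_like(m);k[y0:y1,x0:x1]=m[y0:y1,x0:x1]
    n,l,s,c=cv2.connectedComponentsWithStats(k)
    return sorted([(int(s[i,4]),c[i].round(1).tolist(),(l==i).astype(np.uint8)) for i in range(1,n) if s[i,4]>=amin],key=lambda a:-a[0])
def crop(im,b,s):return cv2.resize(im[b[1]:b[3],b[0]:b[2]],None,fx=s,fy=s,interpolation=cv2.INTER_CUBIC)
def go(*w):
    """print tool-axis shifts for world waypoints (x,y,z,yaw of tool x axis or None)"""
    s=bot.read_state();p=s["ee_pos"];q=s["ee_rot"];th=2*np.arctan2(q[2],q[1])
    th=(th+np.pi)%(2*np.pi)-np.pi;print("at",p.round(1),"yaw %.3f w %.1f F %s"%(th,s["grip_width"],s["contact_force"].round(1)))
    for x in w:
        d=np.array(x[:3])-p;c,sn=np.cos(th),np.sin(th);y=th if x[3] is None else x[3]
        print("  [%.1f,%.1f,%.1f,%.3f]"%(c*d[0]+sn*d[1],sn*d[0]-c*d[1],-d[2],-(y-th)));p=np.array(x[:3]);th=y
```

Run:
```python
from h import *
S,T=cv2.imread("pics/side0.png"),cv2.imread("pics/top0.png")
pts={}
for c in("red","green","blue"):
    a=blobs(mask(S,c),(200,170,285,245));b=blobs(mask(T,c),(185,130,345,175))
    print(c,[x[:2] for x in a[:3]],[x[:2] for x in b[:3]])
    if a and b: pts[c]=tri(a[0][1],b[0][1]);print(pts[c],plane("top",b[0][1],237),plane("side",a[0][1],237))
for x in blobs(mask(T,"tan"),(180,225,320,290),60):
    r=cv2.minAreaRect(np.argwhere(x[2])[:,::-1].astype(np.float32))
    B=[plane("top",u,12)[:2] for u in cv2.boxPoints(r)]
    print("lid",x[:2],r,np.mean(B,0).round(1),[np.round(B[(i+1)%4]-B[i],0).tolist() for i in range(2)])
a=crop(T,(380,145,480,250),4);b=crop(S,(335,145,440,250),3.8)
H=420;o=np.zeros((H,800,3),np.uint8);o[:a.shape[0],:a.shape[1]]=a;o[:b.shape[0],400:400+b.shape[1]]=b[:H,:400]
cv2.imwrite("pics/cad.png",o)
```

```text
red [(36, [256.3, 186.8])] [(39, [268.6, 149.4])]
[681.94748933 112.39187358 239.62482902] [682.50558268 112.48151277 237.        ] [684.46245266 110.6215832  237.        ]
green [(18, [233.2, 207.1])] [(25, [231.5, 156.8])]
[674.87554369 207.62275896 239.96671541] [676.480996   208.56183652 237.        ] [676.5278658  205.65250605 237.        ]
blue [(28, [207.6, 228.7])] [(33, [194.9, 164.5])]
[668.54616772 301.95144029 239.83051907] [669.52377429 302.79862733 237.        ] [670.73716139 300.48882967 237.        ]
lid (426, [209.2, 267.3]) ((209.0, 267.5), (25.0, 20.0), 90.0) [422.9 351.6] [[-8.0, -59.0], [-73.0, 7.0]]
lid (413, [292.6, 253.7]) ((293.0, 254.0), (24.0, 20.0), 90.0) [426.8 101.2] [[-9.0, -59.0], [-70.0, 9.0]]
lid (404, [249.6, 250.1]) ((249.5377197265625, 250.13206481933594), (24.17545509338379, 20.46672248840332), 74.05460357666016) [456.6 227.7] [[8.0, -60.0], [-71.0, -12.0]]
```

View pics/cad.png

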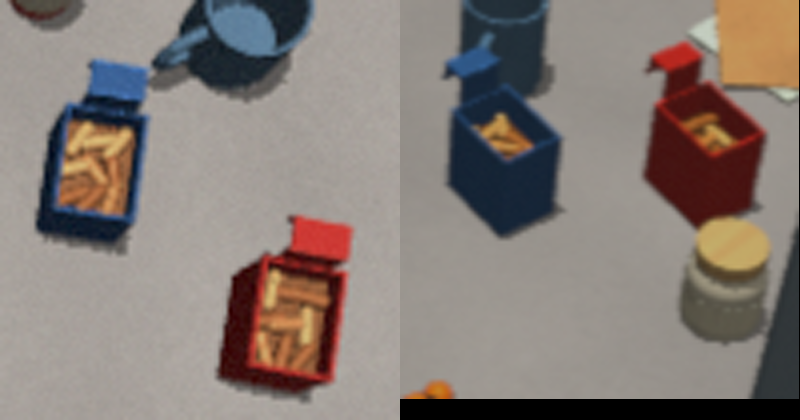

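The crop shows the blue rim corners at about (67,102), (149,115), (130,223), (51,210) in its top half, and the red ones at (265,253), (349,265), (332,382), (252,368). The strap tops are at about (119,81) for blue and (321,240) for red.

Run:
```python
from h import *
T=lambda u:(u[0]/4+380,u[1]/4+145)
S=lambda u:((u[0]-400)/3.8+335,u[1]/3.8+145)
D={"blue":([(67,102),(149,115),(130,223),(51,210)],(119,81),[(455,112),(505,85),(560,135),(510,160)]),
"red":([(265,253),(349,265),(332,382),(252,368)],(321,240),[(660,105),(708,82),(764,132),(715,158)])}
for k,(c,h,s) in D.items():
    W=np.array([plane("top",T(u),90)[:2] for u in c]);m=W.mean(0);hp=plane("top",T(h),121)[:2]
    print(k,"rim",m.round(1),"hook",hp.round(1),"dist %.1f"%np.hypot(*(hp-m)),"yaw",np.arctan2(*(hp-m)[::-1]).round(3),
     "edges",[np.hypot(*(W[(i+1)%4]-W[i])).round(0) for i in range(4)],"yawedges",[np.arctan2(*(a)[::-1]).round(3) for a in (W[0]-W[3],W[1]-W[2])],
     "tri",tri(S(np.mean(s,0)),T(np.mean(c,0))).round(1))
A=np.array([[681.9,112.4],[674.9,207.6],[668.5,302.0]]);d=A[0]-A[2];yw=np.arctan2(d[0],-d[1]);print("rack yaw",yw)
y=np.array([-np.sin(yw),np.cos(yw)]);print("origin",(A.mean(0)-75*y).round(1))
go()
for n in P: o,_=ray(n,(0,0));print(n,o.round(0))
```

```text
blue rim [ 568.7 -247.4] hook [ 618.3 -265.1] dist 52.7 yaw -0.341 edges [np.float64(60.0), np.float64(81.0), np.float64(57.0), np.float64(81.0)] yawedges [np.float64(-0.317), np.float64(-0.352)] tri [ 568.8 -247.6   88.7]
red rim [ 438.5 -367.1] hook [ 486.  -382.8] dist 50.0 yaw -0.319 edges [np.float64(60.0), np.float64(85.0), np.float64(56.0), np.float64(83.0)] yawedges [np.float64(-0.309), np.float64(-0.349)] tri [ 439.  -369.    83.4]
rack yaw 0.07055778354032481
origin [680.4 132.5]
at [ 137.3 -506.3  230.7] yaw 0.265 w 85.5 F [ 1.1 -0.7 -0.5]
side [-100.  797. 1207.]
top [ 331.    5. 1268.]
```

Run:
```python
from h import *
go((557.4,-243.5,200,-.335),(557.4,-243.5,56,-.335))
```

```text
at [ 137.3 -506.3  230.7] yaw 0.265 w 85.5 F [ 1.1 -0.7 -0.5]
  [474.2,-143.7,30.7,0.600]
  [0.0,-0.0,144.0,-0.000]
```

```bash
python3 drive.py '[[30,-9,0,0.05],[65,-20,0,0.12],[100,-30,5,0.2],[135,-41,10,0.28],[170,-52,15,0.36],[205,-62,20,0.44],[240,-73,25,0.5],[275,-83,30,0.56],[310,-94,30.7,0.6],[340,-103,30.7,0.6]]' 85
python3 - <<'E'
from h import *
go((557.4,-243.5,200,-.335),(557.4,-243.5,56,-.335))
E
```

```text
t: 0.93
ee_pos: [440.0, -316.5, 199.9]
ee_rot: [-0.0, 0.986, -0.168, -0.0]
contact_force: [1.0, -0.7, -0.6]
grip_width: 85.5
gripper_force: 0.0
at [ 440.  -316.5  199.9] yaw -0.337 w 85.5 F [ 1.  -0.7 -0.6]
  [86.6,-107.7,-0.1,-0.002]
  [0.0,-0.0,144.0,-0.000]
```

```bash
python3 drive.py '[[22,-27,0,0],[44,-54,0,0],[65,-81,0,0],[86.6,-107.7,0,0],[86.6,-107.7,0,0],[86.6,-107.7,0,0],[86.6,-107.7,0,0]]'
python3 - <<'E'
from h import *
go((557.4,-243.5,56,-.335))
S,T=bot.snapshot("side"),bot.snapshot("top")
a=crop(T,(360,130,480,250),3.3);b=crop(S,(320,120,440,250),3.3)
o=np.zeros((430,800,3),np.uint8);o[:a.shape[0],:a.shape[1]]=a;o[:b.shape[0],400:400+b.shape[1]]=b[:,:400]
cv2.imwrite("pics/c1.png",o)
E
```

```text
t: 1.52
ee_pos: [555.3, -244.9, 200.0]
ee_rot: [-0.0, 0.986, -0.166, -0.001]
contact_force: [1.1, -0.8, 0.5]
grip_width: 85.4
gripper_force: 0.0
at [ 555.3 -244.9  200. ] yaw -0.335 w 85.4 F [ 1.1 -0.8  0.5]
  [1.5,-2.0,144.0,0.000]
```

View pics/c1.png

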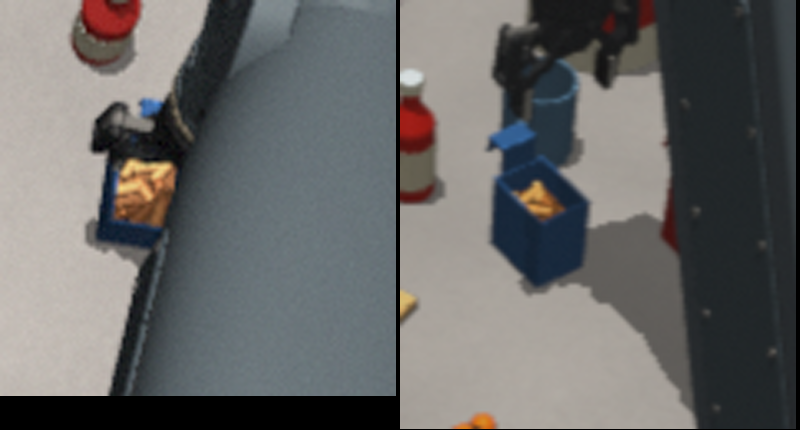

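The gripper hovers over the blue caddy, which hasn't moved: its strap is at about (513,135) and its rim at (540,185) in the side crop. I go down and grip it.

```bash
python3 drive.py '[[1.5,-2,20,0],[1.5,-2,45,0],[1.5,-2,70,0],[1.5,-2,95,0],[1.5,-2,115,0],[1.5,-2,130,0],[1.5,-2,140,0],[1.5,-2,144,0],[1.5,-2,144,0]]' && python3 drive.py '[[0,0,0,0],[0,0,0,0],[0,0,0,0],[0,0,0,0],[0,0,0,0],[0,0,0,0],[0,0,0,0],[0,0,0,0]]' 50
python3 - <<'E'
from h import *
x0,y0=637.8,-16.4
go((557.4,-243.5,215,-.335),(x0-30,y0,215,.0706))
E
```

```text
t: 2.37
ee_pos: [557.1, -244.1, 56.2]
ee_rot: [-0.0, 0.986, -0.167, -0.0]
contact_force: [-0.6, -0.8, 0.5]
grip_width: 84.9
gripper_force: 0.0
t: 3.03
ee_pos: [558.6, -244.2, 58.1]
ee_rot: [0.0, 0.986, -0.167, 0.001]
contact_force: [-1.6, -1.6, 6.2]
grip_width: 58.9
gripper_force: 65.7
at [ 558.6 -244.2   58.1] yaw -0.335 w 58.9 F [-1.6 -1.6  6.2]
  [-1.4,-0.2,-156.9,-0.000]
  [-27.1,-231.0,-0.0,-0.406]
```

```bash
python3 drive.py '[[0,0,-8,0],[0,0,-22,0],[0,0,-42,0],[0,0,-64,0],[0,0,-88,0],[0,0,-110,0],[0,0,-130,0],[0,0,-145,0],[0,0,-152,0],[0,0,-152,0]]' && python3 drive.py '[[-4,-15,0,-0.03],[-7,-40,0,-0.07],[-11,-70,0,-0.14],[-15,-100,0,-0.2],[-19,-130,0,-0.26],[-22,-160,0,-0.31],[-25,-190,0,-0.36],[-26,-215,0,-0.4],[-27,-229,0,-0.406],[-27,-231,0,-0.406]]'
python3 - <<'E'
from h import *
x0,y0=637.8,-16.4
go((x0-30,y0,210,.0706))
S,T=bot.snapshot("side"),bot.snapshot("top")
cv2.imwrite("pics/s2.png",S);cv2.imwrite("pics/t2.png",T)
a=crop(T,(300,110,420,220),3.3);b=crop(S,(240,120,370,250),3)
o=np.zeros((430,800,3),np.uint8);o[:a.shape[0],:a.shape[1]]=a;o[:b.shape[0],400:400+b.shape[1]]=b[:,:400]
cv2.imwrite("pics/c2.png",o)
E
```

```text
t: 3.87
ee_pos: [558.6, -243.9, 210.6]
ee_rot: [0.0, 0.986, -0.167, 0.001]
contact_force: [1.4, -0.4, -2.1]
grip_width: 59.2
gripper_force: 64.7
t: 4.7
ee_pos: [608.2, -13.7, 207.3]
ee_rot: [-0.0, 0.999, 0.037, -0.001]
contact_force: [-0.7, 0.4, -1.6]
grip_width: 59.2
gripper_force: 64.8
at [608.2 -13.7 207.3] yaw 0.074 w 59.2 F [-0.7  0.4 -1.6]
  [-0.6,2.7,-2.7,0.003]
```

View pics/c2.png

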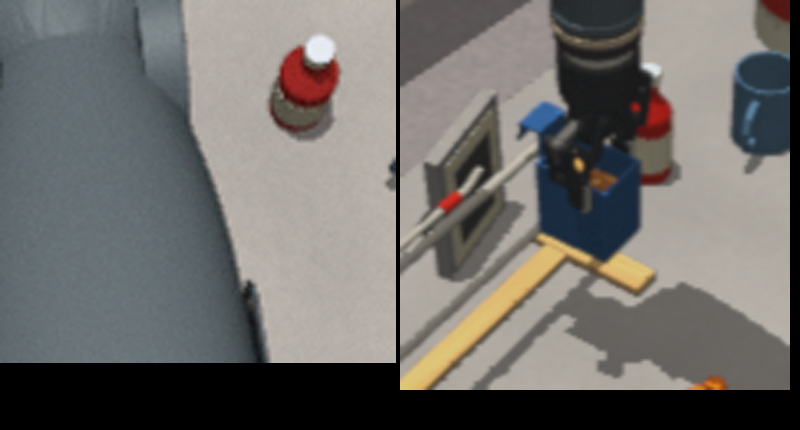

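The side view shows the held caddy hovering right of the keeper's end, with its strap top at crop (542,118). I measure the strap against the rack in this same view.

Run:
```python
from h import *
S=cv2.imread("pics/s2.png")
h=cv2.cvtColor(S,cv2.COLOR_BGR2HSV)
m=cv2.inRange(h,(100,110,110),(125,255,255))
s=bot.read_state();p=s["ee_pos"]
b=blobs(m,(275,145,305,180),10)
print([x[:2] for x in b])
zt=207.3-58+121
c=[(517,128),(541,103),(567,117),(543,139)]
for u in c: print(plane("side",((u[0]-400)/3+240,u[1]/3+120),zt).round(1))
print("centroid",plane("side",b[0][1],zt).round(1))
# expected strap-top centre (caddy x 53.5) if caddy origin is 12 ahead of the tool
e=np.array([np.cos(.074),np.sin(.074)]);print("expected",np.array([608.2,-13.7])+e*(12+52.5))
# rack via side view at rail sleeve height 
R=[("red",(190,170,300,245)),("green",(190,170,300,245)),("blue",(190,170,260,260))]
for k,bx in R:
    q=blobs(mask(S,k),bx)[0]; print(k,q[:2],plane("side",q[1],237).round(1))
```

```text
[(74, [286.7, 158.7])]
[677.7  23.2 270.3]
[684.8 -18.1 270.3]
[652.4 -18.4 270.3]
[648.7  19.4 270.3]
centroid [672.6  -3.2 270.3]
expected [672.52347957  -8.93135497]
red (36, [256.3, 186.8]) [684.5 110.6 237. ]
green (18, [232.9, 207.2]) [676.9 206.4 237. ]
blue (28, [207.6, 228.7]) [670.7 300.5 237. ]
```

Run:
```python
from h import *
go((626.3,-17.7,210,.0706),(626.3,-17.7,184,.0706))
```

```text
at [607.9 -16.  207.7] yaw 0.072 w 59.2 F [ 0.1 -1.1 -2.7]
  [18.3,3.0,-2.3,0.001]
  [0.0,0.0,26.0,-0.000]
```

```bash
python3 drive.py '[[6,1,-2,0],[12,2,-2,0],[18.3,3,-2,0],[18.3,3,-2,0],[18.3,3,6,0],[18.3,3,14,0],[18.3,3,22,0],[18.3,3,24,0],[18.3,3,24,0]]' && python3 drive.py '[[0,0,3,0],[0,0,6,0],[0,0,9,0],[0,0,9,0]]'
python3 - <<'E'
from h import *
go((626.3,-17.7,165,.0706))
S=bot.snapshot("side")
cv2.imwrite("pics/s3.png",crop(S,(240,120,370,240),5))
E
```

```text
t: 5.55
ee_pos: [626.0, -18.3, 183.3]
ee_rot: [-0.0, 0.999, 0.035, -0.001]
contact_force: [0.4, 0.2, -2.7]
grip_width: 59.4
gripper_force: 64.9
t: 5.88
ee_pos: [626.1, -18.3, 174.9]
ee_rot: [-0.0, 0.999, 0.035, -0.001]
contact_force: [-2.3, -0.7, -2.6]
grip_width: 59.2
gripper_force: 64.8
at [626.1 -18.3 174.9] yaw 0.071 w 59.2 F [-2.3 -0.7 -2.6]
  [0.3,-0.6,9.9,0.000]
```

```bash
python3 drive.py '[[0,0,3,0],[0,0,6,0],[0,0,9,0],[0,0,10,0],[0,0,10,0],[0,0,10,0]]'
python3 - <<'E'
from h import *
go()
S=bot.snapshot("side")
cv2.imwrite("pics/s3.png",crop(S,(240,120,370,240),5))
E
```

```text
t: 6.43
ee_pos: [626.3, -18.3, 165.2]
ee_rot: [-0.0, 0.999, 0.035, -0.001]
contact_force: [-5.2, -0.9, -3.4]
grip_width: 59.5
gripper_force: 64.7
at [626.3 -18.3 165.2] yaw 0.071 w 59.5 F [-5.2 -0.9 -3.4]
```

View pics/s3.png

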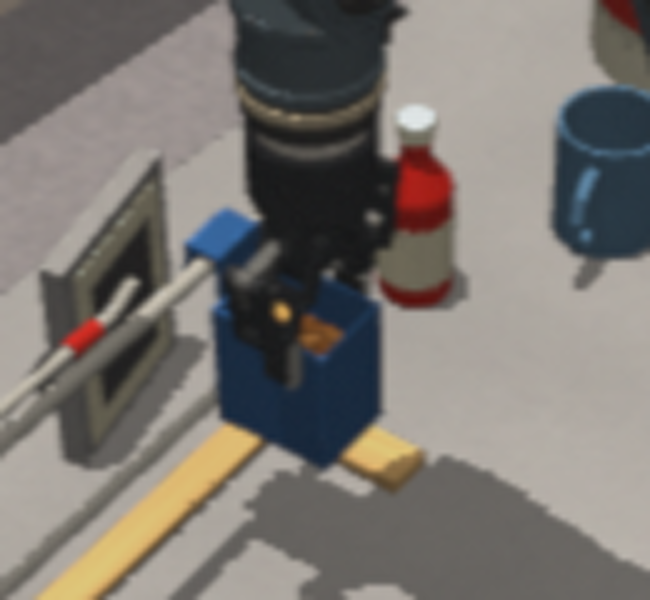

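The blue hook now straddles the rail, right of the keeper's end. It presses slightly on the rest bar, so I back off 2 mm and slide it to the left with the hook just clear of the rail.

Run:
```python
from h import *
go((624.0,-18.3,163,.0706),(600.2,296.5,163,.0706))
```

```text
at [626.4 -18.3 165.3] yaw 0.071 w 59.5 F [-4.5 -0.3 -4.7]
  [-2.4,-0.2,2.3,0.000]
  [-1.5,-315.7,-0.0,-0.000]
```

```bash
python3 drive.py '[[-1,0,1,0],[-2.4,0,2.3,0],[-2.4,0,2.3,0],[-2.4,-8,2.3,0],[-2.4,-22,2.3,0],[-2.4,-40,2.3,0],[-2.4,-55,2.3,0],[-2.4,-60,2.3,0]]'
python3 - <<'E'
from h import *
go((600.2,296.5,163,.0706))
E
```

```text
t: 7.15
ee_pos: [620.2, 44.4, 163.5]
ee_rot: [-0.0, 0.999, 0.036, 0.0]
contact_force: [-0.1, -1.1, -1.8]
grip_width: 59.3
gripper_force: 65.0
at [620.2  44.4 163.5] yaw 0.073 w 59.3 F [-0.1 -1.1 -1.8]
  [-1.5,-252.9,0.5,0.002]
```

```bash
python3 drive.py '[[0,-8,0,0],[0,-22,0,0],[0,-40,0,0],[0,-58,0,0],[0,-76,0,0],[0,-94,0,0],[0,-112,0,0],[0,-126,0,0],[0,-134,0,0],[0,-134,0,0]]'
python3 - <<'E'
from h import *
go((600.2,296.5,163,.0706))
E
```

```text
t: 7.98
ee_pos: [617.5, 98.1, 162.7]
ee_rot: [-0.015, 0.997, 0.071, -0.006]
contact_force: [-16.0, -9.0, 5.0]
grip_width: 59.2
gripper_force: 65.1
at [617.5  98.1 162.7] yaw 0.142 w 59.2 F [-16.  -9.   5.]
  [10.9,-198.9,-0.3,0.072]
```

Run:
```python
from h import *
s=bot.read_state();print(s["joint_pos"].round(3))
S,T=bot.snapshot("side"),bot.snapshot("top")
cv2.imwrite("pics/t4.png",T)
cv2.imwrite("pics/s4.png",crop(S,(200,110,330,230),5))
```

```text
[0.142 0.444 0.117 1.252 0.031 3.142]
```

View pics/s4.png

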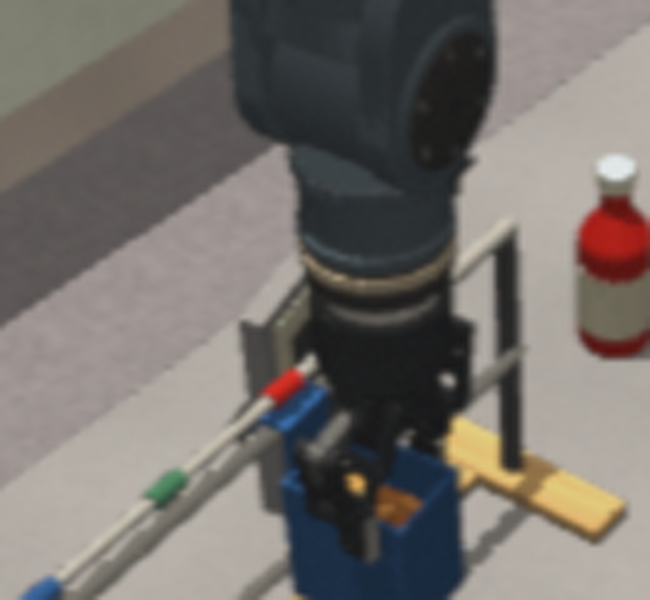

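Joint 6 reached its 3.14 limit, so this tool direction can't go any further left. I'll back up a little, hang the caddy there, turn the tool half round and grip again.

Run:
```python
from h import *
go((619.5,65,163,.0706))
```

```text
at [617.5  98.1 162.7] yaw 0.142 w 59.3 F [-13.8  -7.3   5.6]
  [-2.7,33.1,-0.3,0.072]
```

```bash
python3 drive.py '[[0,6,0,0],[0,14,0,0],[-1,22,0,0],[-2,30,0,0],[-2,33,0,0],[-2,33,0,0]]'
python3 - <<'E'
from h import *
print(bot.read_state()["joint_pos"].round(3),bot.read_state()["ee_rot"].round(4))
go((619.5,65,163,.0706))
E
```

```text
t: 8.58
ee_pos: [619.6, 66.9, 162.5]
ee_rot: [-0.017, 0.997, 0.072, -0.006]
contact_force: [-20.9, 0.7, 11.9]
grip_width: 59.2
gripper_force: 66.3
[0.09  0.442 0.112 1.251 0.035 3.088] [-0.0174  0.9972  0.0719 -0.0055]
at [619.6  66.9 162.5] yaw 0.144 w 59.2 F [-20.9   0.7  11.9]
  [-0.3,1.8,-0.5,0.073]
```

```bash
python3 drive.py '[[0,1,0,0.03],[0,1,0,0.06],[0,1,0,0.073],[-1,1,0,0.073],[-2,1,0,0.073],[-2,1,0,0.073]]'
python3 - <<'E'
from h import *
print(bot.read_state()["joint_pos"].round(3),bot.read_state()["ee_rot"].round(4))
go((618.5,65,161,.0706))
E
```

```text
t: 9.08
ee_pos: [620.7, 61.3, 162.4]
ee_rot: [-0.019, 0.999, 0.04, -0.004]
contact_force: [-9.5, 3.0, 3.9]
grip_width: 59.0
gripper_force: 65.6
[0.079 0.44  0.108 1.246 0.039 3.14 ] [-0.0193  0.999   0.0401 -0.0039]
at [620.7  61.3 162.4] yaw 0.080 w 59.0 F [-9.5  3.   3.9]
  [-1.9,-3.9,1.4,0.010]
```

```bash
python3 drive.py '[[0,5,0,0],[0,12,0,0],[0,20,0,0],[-1,26,0,0.005],[-1,28,0,0.008],[-1,28,0,0.008],[-1,28,0,0.008]]'
python3 - <<'E'
from h import *
print(bot.read_state()["joint_pos"].round(3),bot.read_state()["ee_rot"].round(4))
go((620.5,35,161,.0706))
E
```

```text
t: 9.67
ee_pos: [622.5, 32.9, 161.9]
ee_rot: [-0.019, 0.999, 0.036, -0.003]
contact_force: [-7.5, -0.0, 5.9]
grip_width: 59.0
gripper_force: 65.9
[0.034 0.44  0.107 1.245 0.038 3.104] [-0.0191  0.9992  0.0358 -0.0034]
at [622.5  32.9 161.9] yaw 0.072 w 59.0 F [-7.5 -0.   5.9]
  [-1.8,-2.3,0.9,0.001]
```

The command also kept a 2.2° roll (q5 = 0.038) from the joint limit. I hang the caddy here and rise. Unwinding q6 by about a full turn then lets me remove the roll at the opposite limit.

```bash
python3 drive.py '[[-1,0,0.7,0],[-1.8,0,1.5,0],[-1.8,0,1.5,0]]' && python3 drive.py '[[0,0,0,0],[0,0,0,0],[0,0,0,0],[0,0,0,0],[0,0,0,0],[0,0,0,0]]' 85 && python3 drive.py '[[0,0,-5,0],[0,0,-15,0],[0,0,-30,0],[0,0,-50,0],[0,0,-75,0],[0,0,-100,0],[0,0,-120,0],[0,0,-130,0],[0,0,-130,0]]' && python3 drive.py '[[-10,0,0,0],[-30,0,0,0],[-55,0,0,0],[-85,0,0,0],[-115,0,0,0],[-140,0,0,0],[-150,0,0,0],[-150,0,0,0]]'
python3 - <<'E'
from h import *
print(bot.read_state()["joint_pos"].round(3),bot.read_state()["ee_rot"].round(4))
S=bot.snapshot("side")
cv2.imwrite("pics/s5.png",crop(S,(220,110,350,230),4))
E
```

```text
t: 9.92
ee_pos: [622.0, 32.8, 161.3]
ee_rot: [-0.019, 0.999, 0.036, -0.002]
contact_force: [-5.9, -0.4, 9.4]
grip_width: 59.2
gripper_force: 66.4
t: 10.42
ee_pos: [621.9, 32.3, 159.5]
ee_rot: [-0.019, 0.999, 0.036, -0.003]
contact_force: [-0.9, -0.4, 0.2]
grip_width: 85.1
gripper_force: 0.0
t: 11.17
ee_pos: [623.7, 27.4, 293.3]
ee_rot: [-0.019, 0.999, 0.036, 0.0]
contact_force: [0.4, -1.4, -0.6]
grip_width: 85.1
gripper_force: 0.0
t: 11.83
ee_pos: [471.3, 16.7, 290.8]
ee_rot: [-0.019, 0.999, 0.036, -0.002]
contact_force: [0.3, 0.3, 0.5]
grip_width: 85.1
gripper_force: 0.0
[0.011 0.136 0.008 1.448 0.037 3.082] [-0.0185  0.9992  0.0355 -0.0024]
```

View pics/s5.png

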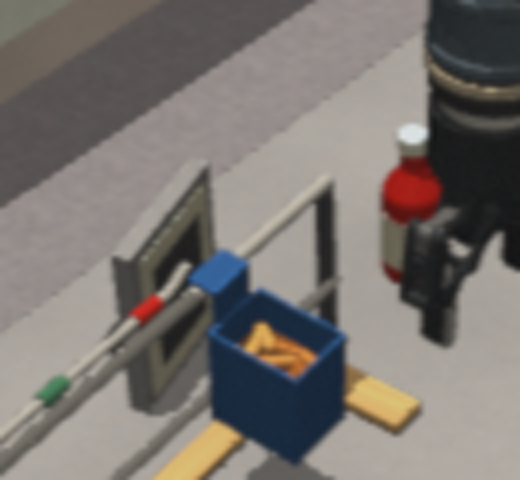

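The blue caddy hangs square on the rail just right of the keeper's end. Now I unwind the wrist, well clear of the rack.

```bash
R='x'; python3 drive.py '[[0,0,0,-0.125],[0,0,0,-0.25],[0,0,0,-0.375],[0,0,0,-0.5],[0,0,0,-0.625],[0,0,0,-0.75],[0,0,0,-0.875],[0,0,0,-1],[0,0,0,-1.125],[0,0,0,-1.25]]' | tail -0
python3 drive.py '[[0,0,0,-0.125],[0,0,0,-0.25],[0,0,0,-0.375],[0,0,0,-0.5],[0,0,0,-0.625],[0,0,0,-0.75],[0,0,0,-0.875],[0,0,0,-1],[0,0,0,-1.125],[0,0,0,-1.25]]' | tail -0
python3 drive.py '[[0,0,0,-0.125],[0,0,0,-0.25],[0,0,0,-0.375],[0,0,0,-0.5],[0,0,0,-0.625],[0,0,0,-0.75],[0,0,0,-0.875],[0,0,0,-1],[0,0,0,-1.125],[0,0,0,-1.25]]' | tail -0
python3 drive.py '[[0,0,0,-0.125],[0,0,0,-0.25],[0,0,0,-0.375],[0,0,0,-0.5],[0,0,0,-0.625],[0,0,0,-0.75],[0,0,0,-0.875],[0,0,0,-1],[0,0,0,-1.125],[0,0,0,-1.25]]' | tail -0
python3 drive.py '[[0,0,0,-0.125],[0,0,0,-0.25],[0,0,0,-0.375],[0,0,0,-0.5],[0,0,0,-0.625],[0,0,0,-0.75],[0,0,0,-0.875],[0,0,0,-1],[0,0,0,-1.1],[0,0,0,-1.15]]'
python3 -c "
from h import *
print(bot.read_state()['joint_pos'].round(3),bot.read_state()['ee_rot'].round(4));go()"
```

```text
t: 16.05
ee_pos: [474.8, 16.9, 289.6]
ee_rot: [-0.018, 0.999, -0.028, -0.004]
contact_force: [-0.5, 0.3, 0.1]
grip_width: 85.0
gripper_force: 0.0
[ 0.012  0.143  0.013  1.447  0.037 -3.074] [-0.0184  0.9994 -0.0281 -0.0039]
at [474.8  16.9 289.6] yaw -0.056 w 85.0 F [-0.5  0.3  0.1]Exception ignored on flushing sys.stdout:
BrokenPipeError: [Errno 32] Broken pipe
Exception ignored on flushing sys.stdout:
BrokenPipeError: [Errno 32] Broken pipe
Exception ignored on flushing sys.stdout:
BrokenPipeError: [Errno 32] Broken pipe
Exception ignored on flushing sys.stdout:
BrokenPipeError: [Errno 32] Broken pipe
```

```bash
python3 drive.py '[[0,10,0,0],[0,25,0,0],[0,40,0,0],[0,55,0,0],[0,70,0,0],[0,85,0,0],[0,100,0,0],[0,110,0,0]]'
python3 -c "
from h import *
print(bot.read_state()['joint_pos'].round(3),bot.read_state()['ee_rot'].round(4));go()"
```

```text
t: 16.72
ee_pos: [471.0, -52.4, 286.1]
ee_rot: [-0.002, 0.998, -0.057, -0.005]
contact_force: [0.1, 0.5, -0.8]
grip_width: 84.9
gripper_force: 0.0
[-0.113  0.144  0.006  1.442  0.004 -3.14 ] [-0.0023  0.9983 -0.0573 -0.0047]
at [471.  -52.4 286.1] yaw -0.115 w 84.9 F [ 0.1  0.5 -0.8]
```

The roll is now nearly gone (q5 = 0.004). I'll use the half-turned tool (q6 ≈ 0) from here on, which has room in both directions.

```bash
python3 drive.py '[[0,0,0,0.125],[0,0,0,0.25],[0,0,0,0.375],[0,0,0,0.5],[0,0,0,0.625],[0,0,0,0.75],[0,0,0,0.875],[0,0,0,1],[0,0,0,1.125],[0,0,0,1.25]]' >/dev/null
python3 drive.py '[[0,0,0,0.125],[0,0,0,0.25],[0,0,0,0.375],[0,0,0,0.5],[0,0,0,0.625],[0,0,0,0.75],[0,0,0,0.875],[0,0,0,1],[0,0,0,1.125],[0,0,0,1.25]]' >/dev/null
python3 drive.py '[[0,0,0,0.125],[0,0,0,0.25],[0,0,0,0.375],[0,0,0,0.45],[0,0,0,0.456],[0,0,0,0.456]]'
python3 -c "
from h import *
print(bot.read_state()['joint_pos'].round(3),bot.read_state()['ee_rot'].round(4));go((621,32.5,290,-3.071),(621,32.5,160,-3.071))
S=bot.snapshot('side');b=blobs(mask(S,'blue'),(250,150,320,230),20);print([x[:2] for x in b])
h=cv2.cvtColor(S,cv2.COLOR_BGR2HSV);m=cv2.inRange(h,(100,110,110),(125,255,255));b=blobs(m,(255,160,290,190),10)
print(b[0][:2],plane('side',b[0][1],224))"
```

```text
t: 18.88
ee_pos: [471.0, -51.6, 286.2]
ee_rot: [-0.004, -0.037, 0.999, 0.003]
contact_force: [-0.7, 0.1, 0.4]
grip_width: 84.9
gripper_force: 0.0
[-0.112  0.144  0.006  1.442  0.005 -0.187] [-0.0044 -0.0372  0.9993  0.0031]
at [471.  -51.6 286.2] yaw -3.067 w 84.9 F [-0.7  0.1  0.4]
  [-155.9,72.7,-3.8,0.004]
  [-0.0,0.0,130.0,-0.000]
[(976, [286.5, 200.6])]
(83, [273.8, 177.5]) [683.77134335  42.0583623  224.        ]
```

```bash
python3 drive.py '[[-20,9,0,0],[-45,21,0,0],[-70,33,0,0],[-95,44,-3,0],[-120,56,-4,0],[-140,65,-4,0],[-152,71,-4,0],[-156,73,-4,0],[-156,73,-4,0],[-156,73,-4,0]]' >/dev/null; python3 -c "
from h import *
go((621,32.5,160,-3.071))"
```

```text
at [620.8  32.2 289.1] yaw -3.068 w 85.1 F [ 0.7 -0.5 -0.1]
  [-0.2,0.3,129.1,0.003]
```

```bash
python3 drive.py '[[0,0,15,0],[0,0,40,0],[0,0,65,0],[0,0,90,0],[0,0,108,0],[0,0,120,0],[0,0,127,0],[0,0,129,0],[0,0,129,0]]' >/dev/null;  python3 drive.py '[[0,0,0,0],[0,0,0,0],[0,0,0,0],[0,0,0,0],[0,0,0,0],[0,0,0,0],[0,0,0,0]]' 50; python3 -c "
from h import *
go((620.5,35,162,-3.071),(599.8,296.5,162,-3.071))"
```

```text
t: 21.1
ee_pos: [620.6, 33.1, 161.7]
ee_rot: [-0.003, -0.036, 0.999, 0.003]
contact_force: [-2.2, -1.6, 4.7]
grip_width: 58.7
gripper_force: 63.3
at [620.6  33.1 161.7] yaw -3.070 w 58.7 F [-2.2 -1.6  4.7]
  [-0.1,1.9,-0.3,0.001]
  [2.2,262.3,-0.0,-0.000]
```

```bash
python3 drive.py '[[0,0,-1.5,0],[0,0,-2,0],[0,8,-2,0],[0,22,-2,0],[0,42,-2,0],[0,64,-2,0],[0,86,-2,0],[1,106,-2,0],[1,120,-2,0],[1,125,-2,0]]';  python3 -c "
from h import *
go((599.8,296.5,162.5,-3.071))"
```

```text
t: 21.93
ee_pos: [611.6, 160.9, 163.5]
ee_rot: [-0.002, -0.037, 0.999, 0.003]
contact_force: [8.8, -2.7, -2.0]
grip_width: 58.9
gripper_force: 64.7
at [611.6 160.9 163.5] yaw -3.068 w 58.9 F [ 8.8 -2.7 -2. ]
  [1.8,136.1,1.0,0.003]
```

```bash
python3 drive.py '[[-0.5,0,0.5,0],[-1,8,0.5,0],[-1,24,0.5,0],[-1,44,0.5,0],[-1,66,0.5,0],[-0.5,88,0.5,0],[0,108,0.5,0],[0,124,0.5,0],[0,134,0.5,0],[0,136,0.5,0]]';python3 drive.py '[[0,0,0,0],[0,0,0,0],[0,0,0,0]]';  python3 -c "
from h import *
go((599.8,296.5,161.5,-3.071))
S=bot.snapshot('side');cv2.imwrite('pics/s6.png',S);T=bot.snapshot('top');cv2.imwrite('pics/t6.png',T)
b=blobs(mask(S,'blue'),(180,190,320,310),10);print([x[:2] for x in b])
o=np.zeros((480,800,3),np.uint8);a=crop(S,(150,170,270,290),4);o[:,:480]=a;q=crop(T,(150,110,256,260),3);o[:450,480:798]=q;cv2.imwrite('pics/c6.png',o)"
```

```text
t: 22.77
ee_pos: [602.4, 296.4, 163.9]
ee_rot: [-0.002, -0.037, 0.999, 0.003]
contact_force: [13.4, -4.9, -1.8]
grip_width: 59.0
gripper_force: 65.0
t: 23.02
ee_pos: [602.4, 296.1, 164.0]
ee_rot: [-0.002, -0.037, 0.999, 0.004]
contact_force: [12.5, 5.1, -2.6]
grip_width: 58.6
gripper_force: 64.9
at [602.4 296.1 164. ] yaw -3.068 w 58.6 F [12.5  5.1 -2.6]
  [2.5,0.6,2.5,0.003]
[(654, [231.8, 266.4]), (98, [207.8, 234.7])]
```

View pics/c6.png

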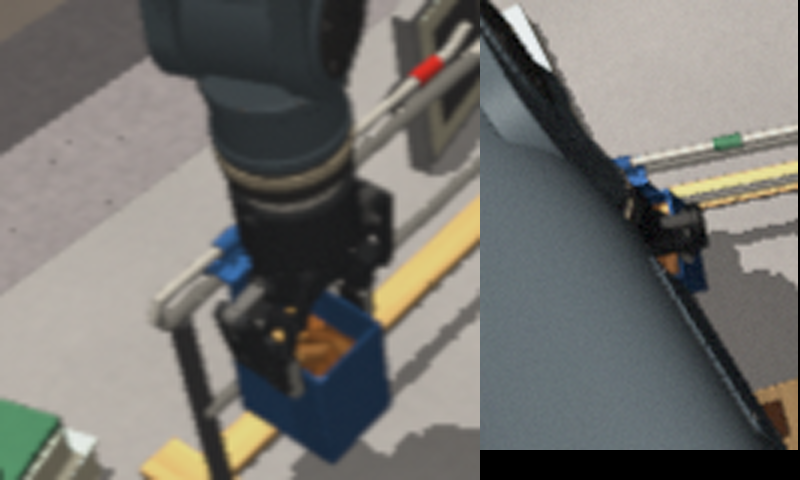

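Blue hangs under its sleeve, with its strap directly below the blue sleeve at (230,255). I relieve the forward pull, lower it and release.

```bash
python3 drive.py '[[-1,0,0,0],[-2.5,0.5,1,0],[-3.5,0.5,2,0],[-3.5,0.5,2,0],[-3.5,0.5,2,0]]';python3 drive.py '[[0,0,0,0],[0,0,0,0],[0,0,0,0],[0,0,0,0],[0,0,0,0],[0,0,0,0]]' 85;python3 drive.py '[[0,0,-5,0],[0,0,-15,0],[0,0,-35,0],[0,0,-60,0],[0,0,-85,0],[0,0,-110,0],[0,0,-125,0],[0,0,-130,0]]'>/dev/null;python3 drive.py '[[15,0,0,0],[40,5,0,0],[70,15,0,0],[100,25,0,0],[130,35,0,0],[155,45,0,0],[170,50,0,0],[170,50,0,0]]'; python3 -c "
from h import *
S=bot.snapshot('side');cv2.imwrite('pics/s7.png',S);T=bot.snapshot('top');cv2.imwrite('pics/t7.png',T)
for n,I,bx in(('side',S,(180,190,320,310)),('top',T,(150,130,260,240))):
  h=cv2.cvtColor(I,cv2.COLOR_BGR2HSV);m=cv2.inRange(h,(100,110,90),(125,255,255))
  print(n,[x[:2] for x in blobs(m,bx,10)])
o=np.zeros((480,800,3),np.uint8);a=crop(S,(170,190,270,310),4);o[:,:400]=a;q=crop(T,(150,120,250,240),4);o[:480,400:800]=q;cv2.imwrite('pics/c7.png',o)
go()"
```

```text
t: 23.53
ee_pos: [602.8, 295.4, 161.9]
ee_rot: [-0.005, -0.037, 0.999, 0.004]
contact_force: [-3.1, 3.8, 4.5]
grip_width: 59.4
gripper_force: 66.0
t: 24.03
ee_pos: [603.8, 294.0, 161.4]
ee_rot: [-0.004, -0.036, 0.999, 0.003]
contact_force: [0.5, -0.2, -0.1]
grip_width: 84.9
gripper_force: 0.0
t: 25.37
ee_pos: [429.2, 331.5, 294.0]
ee_rot: [-0.004, -0.037, 0.999, 0.003]
contact_force: [0.5, -0.2, 0.5]
grip_width: 85.2
gripper_force: 0.0
side [(86, [210.0, 234.9]), (27, [207.6, 228.7]), (18, [230.3, 242.8]), (18, [209.7, 251.6]), (18, [230.0, 263.3])]
top [(114, [196.9, 168.2]), (39, [198.9, 199.8]), (33, [214.7, 186.1]), (15, [192.5, 179.3])]
at [431.8 331.2 293.5] yaw -3.068 w 84.8 F [ 0.2 -0.5  1.4]
```

View pics/c7.png

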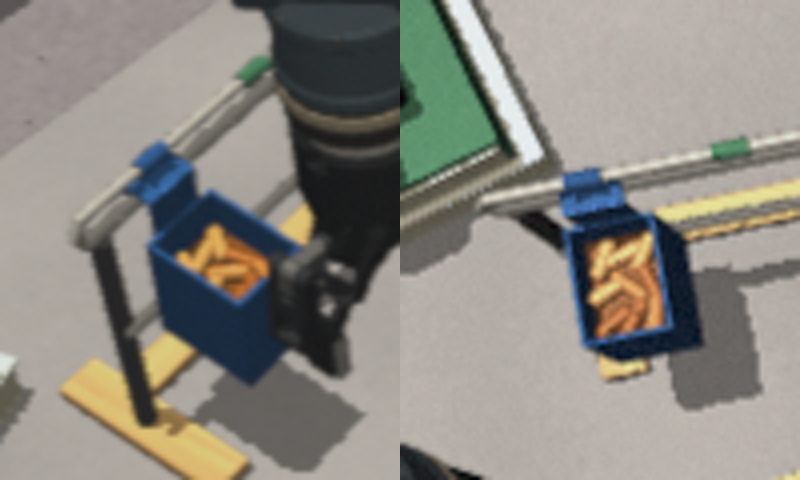

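Run:
```python
from h import *
U=lambda u:((u[0]-400)/4+150,u[1]/4+120)
c=[(566,230),(655,217),(672,330),(585,347)]
W=np.array([plane("top",U(u),193)[:2] for u in c]);print(W.round(1),W.mean(0).round(1))
s=plane("top",(194.9,164.5),237)[:2]
st=[plane("top",U(u),224)[:2] for u in((563,196),(624,187),(562,215),(625,205))]
print("sleeve",s,"strap",np.round(st,1))
yw=.0706;ey=np.array([-np.sin(yw),np.cos(yw)])
print("rim along",(W.mean(0)-s)@ey,"strap",(np.mean(st,0)-s)@ey, "yaw",[np.arctan2(*(W[0]-W[3])[::-1]),np.arctan2(*(W[1]-W[2])[::-1])])
S=lambda u:(u[0]/4+170,u[1]/4+190)
d=[(152,240),(210,192),(318,245),(252,297)]
V=np.array([plane("side",S(u),193)[:2] for u in d]);ss=plane("side",(207.6,228.7),237)[:2]
print(V.round(1),"side rim along",(V.mean(0)-ss)@ey)
go((558,-244,290,-3.071))
T=cv2.imread("pics/t7.png")
for k,bx in(("red",(400,180,500,260)),):print([b[:2] for b in blobs(mask(T,k),bx,20)])
```

```text
[[649.8 327.2]
 [650.2 268.3]
 [572.9 264.1]
 [569.7 321.1]] [610.6 295.2]
sleeve [669.52377429 302.79862733] strap [[663.3 318.1]
 [663.7 278.7]
 [650.8 319.7]
 [651.7 279.1]]
rim along -3.4646867005141155 strap -3.035722085978756 yaw [np.float64(0.07638812546111481), np.float64(0.05489502841363846)]
[[649.9 326.7]
 [651.3 275.3]
 [565.4 262.4]
 [567.4 318.2]] side rim along -0.4352685231817617
at [431.8 331.2 293.5] yaw -3.068 w 84.8 F [ 0.2 -0.5  1.4]
  [-83.7,-582.8,3.5,0.003]
[(644, [451.6, 220.8])]
```

Blue is centred on its sleeve to within about 2 mm. Next is red, after checking that it has not moved and where the candle stands.

Run:
```python
from h import *
T0,T=cv2.imread("pics/top0.png"),cv2.imread("pics/t7.png")
for I in(T0,T):print([b[:2] for b in blobs(mask(I,"red"),(400,180,500,260),20)],[b[:2] for b in blobs(mask(I,"tan"),(400,245,440,285),20)])
print("candle",plane("top",(419,263),85))
go((427.1,-363.2,250,-3.471),(427.1,-363.2,56,-3.471))
```

```text
[(458, [454.0, 219.5])] [(370, [420.1, 262.7])]
[(644, [451.6, 220.8])] [(373, [420.0, 262.8])]
candle [ 346.47933889 -248.11024813   85.        ]
at [431.8 331.2 293.5] yaw -3.068 w 84.8 F [ 0.2 -0.5  1.4]
  [55.6,-692.1,43.5,0.403]
  [0.0,0.0,194.0,-0.000]
```

Run:
```python
from h import *
T=cv2.imread("pics/t7.png");S=cv2.imread("pics/s7.png")
o=np.zeros((420,800,3),np.uint8);o[:,:400]=crop(T,(410,170,510,275),4);o[:400,400:800]=crop(S,(370,130,450,210),5);cv2.imwrite("pics/c8.png",o)
```

```text
(no output)
```

View pics/c8.png

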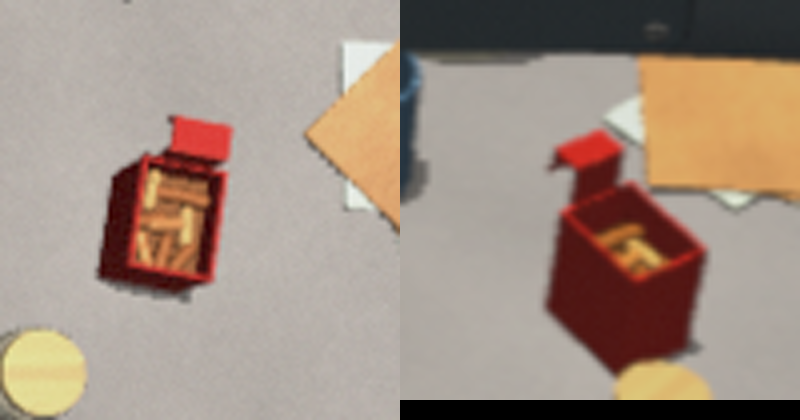

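Red hasn't moved: its rim corners are at crop (145,154), (229,167), (212,283), (130,266), matching the start. Only the light on it changed. I go and grip it.

```bash
python3 drive.py '[[0,-15,0,0],[4,-45,0,0.02],[7,-80,5,0.05],[10,-118,10,0.08],[13,-156,15,0.11],[16,-194,20,0.14],[19,-232,25,0.16],[22,-270,28,0.18],[25,-308,30,0.2],[28,-346,32,0.2]]' >/dev/null; python3 drive.py '[[3,-38,0,0.02],[6,-76,0,0.05],[9,-114,0,0.08],[12,-152,0,0.11],[15,-190,0,0.14],[17,-225,0,0.16],[20,-260,0,0.18],[22,-290,0,0.2],[23,-310,5,0.2],[24,-320,10,0.2]]';python3 -c "
from h import *
go((427.1,-363.2,200,-3.471),(427.1,-363.2,56,-3.471))"
```

```text
t: 27.13
ee_pos: [362.5, -334.1, 247.4]
ee_rot: [-0.005, 0.165, 0.986, 0.002]
contact_force: [0.7, 0.1, -0.2]
grip_width: 84.7
gripper_force: 0.0
at [ 362.5 -334.1  247.4] yaw 2.810 w 84.7 F [ 0.7  0.1 -0.2]
  [-70.6,-6.4,47.4,6.281]
  [0.0,0.0,144.0,-0.000]
```

```bash
python3 drive.py '[[-10,-1,8,0],[-28,-3,18,0],[-48,-4,30,0],[-64,-6,40,0],[-70.6,-6.4,47,0],[-70.6,-6.4,47,0],[-70.6,-6.4,47,0]]' >/dev/null; python3 -c "
from h import *
go((427.1,-363.2,56,2.812))"
```

```text
at [ 427.8 -358.   199.6] yaw 2.815 w 85.1 F [-0.7 -0.2  0. ]
  [-1.0,-5.2,143.6,0.003]
```

```bash
python3 drive.py '[[-1,-5,20,0],[-1,-5,45,0],[-1,-5,70,0],[-1,-5,95,0],[-1,-5,115,0],[-1,-5,130,0],[-1,-5,140,0],[-1,-5,143.5,0],[-1,-5,143.5,0]]' && python3 drive.py '[[0,0,0,0],[0,0,0,0],[0,0,0,0],[0,0,0,0],[0,0,0,0],[0,0,0,0],[0,0,0,0],[0,0,0,0]]' 50; python3 drive.py '[[0,0,-8,0],[0,0,-22,0],[0,0,-42,0],[0,0,-64,0],[0,0,-88,0],[0,0,-110,0],[0,0,-130,0],[0,0,-145,0],[0,0,-152,0],[0,0,-152,0]]';python3 - <<'E'
from h import *
go((596,-18,210,-3.071))
E
```

```text
t: 28.47
ee_pos: [425.9, -362.7, 56.9]
ee_rot: [-0.005, 0.163, 0.987, 0.002]
contact_force: [0.4, -0.9, 0.6]
grip_width: 85.1
gripper_force: 0.0
t: 29.13
ee_pos: [426.9, -363.3, 58.2]
ee_rot: [-0.004, 0.163, 0.987, 0.002]
contact_force: [-1.0, 1.9, 5.9]
grip_width: 59.2
gripper_force: 65.2
t: 29.97
ee_pos: [428.1, -364.4, 210.8]
ee_rot: [-0.004, 0.163, 0.987, 0.001]
contact_force: [-0.5, 0.6, -2.7]
grip_width: 59.1
gripper_force: 64.7
at [ 428.1 -364.4  210.8] yaw 2.814 w 59.1 F [-0.5  0.6 -2.7]
  [-47.4,382.0,0.8,5.885]
```

```bash
python3 drive.py '[[-2,15,0,-0.02],[-6,42,0,-0.06],[-10,76,0,-0.11],[-14,112,0,-0.16],[-19,150,0,-0.21],[-23,186,0,-0.26],[-28,222,0,-0.31],[-32,258,0,-0.36],[-36,290,0,-0.398],[-40,320,0,-0.398]]' >/dev/null; python3 -c "
from h import *
go((596,-18,210,-3.071))"
```

```text
at [568.4 -71.7 208. ] yaw -3.068 w 59.0 F [ 0.5 -0.5 -1.2]
  [-31.4,51.5,-2.0,0.003]
```

```bash
python3 drive.py '[[-10,16,-2,0],[-20,34,-2,0],[-28,46,-2,0],[-31.4,51.5,-2,0],[-31.4,51.5,-2,0],[-31.4,51.5,-2,0]]' >/dev/null
python3 - <<'E'
from h import *
go((626.3,-17.7,210,-3.071))
S=bot.snapshot("side");cv2.imwrite("pics/s9.png",S)
h=cv2.cvtColor(S,cv2.COLOR_BGR2HSV);m=cv2.inRange(h,(0,120,130),(8,255,255))|cv2.inRange(h,(172,120,130),(180,255,255))
b=blobs(m,(262,130,315,185),10);print([x[:2] for x in b])
p=bot.read_state()["ee_pos"];zt=p[2]-58+121
print(plane("side",b[0][1],zt).round(1),"expected",(p[:2]+64.5*np.array([np.cos(.072),np.sin(.072)])).round(1))
q=blobs(m,(240,175,275,200))[0];print("sleeve",q[:2])
cv2.imwrite("pics/c9.png",crop(S,(240,110,370,230),4))
E
```

```text
at [595.8 -20.6 210.7] yaw -3.071 w 59.2 F [-0.1  0.9 -1.8]
  [-30.6,0.7,0.7,-0.000]
[(88, [292.3, 157.9])]
[659.9 -12.8 273.9] expected [660.  -16.4]
sleeve (29, [256.1, 186.6])
```

View pics/c9.png

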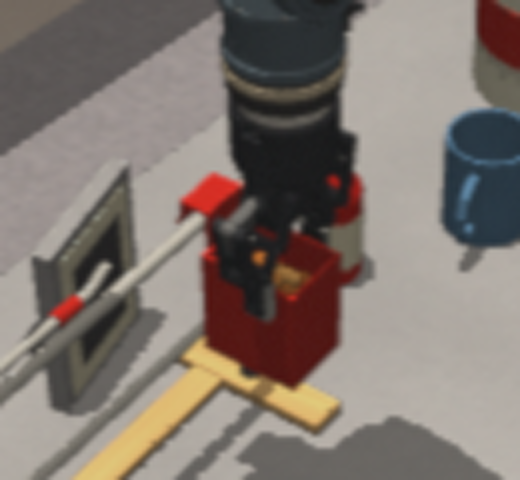

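The red caddy is held square in front of the rail, with its strap top at about (212,195) and the offset as expected. I hook it on in the same way.

```bash
python3 drive.py '[[-10,0,-1,0],[-20,0.5,-1,0],[-28,0.7,-1,0],[-29.8,0.7,-1,0],[-29.8,0.7,6,0],[-29.8,0.7,14,0],[-29.8,0.7,22,0],[-29.8,0.7,26,0],[-29.8,0.7,26,0]]' && python3 drive.py '[[0,0,3,0],[0,0,6,0],[0,0,10,0],[0,0,10,0]]' && python3 drive.py '[[0,0,3,0],[0,0,6,0],[0,0,9,0],[0,0,10,0],[0,0,10,0]]';python3 -c "
from h import *
go((615.0,112,162.5,-3.071))"
```

```text
t: 32.1
ee_pos: [624.5, -17.3, 183.4]
ee_rot: [-0.006, -0.035, 0.999, 0.003]
contact_force: [-1.2, -0.2, -1.7]
grip_width: 59.1
gripper_force: 64.9
t: 32.43
ee_pos: [625.3, -17.1, 174.3]
ee_rot: [-0.005, -0.035, 0.999, 0.003]
contact_force: [-0.0, -0.4, -2.4]
grip_width: 59.1
gripper_force: 64.9
t: 32.85
ee_pos: [625.3, -17.1, 164.6]
ee_rot: [-0.005, -0.035, 0.999, 0.003]
contact_force: [-0.1, -0.7, -0.9]
grip_width: 59.2
gripper_force: 64.9
at [625.3 -17.1 164.6] yaw -3.071 w 59.2 F [-0.1 -0.7 -0.9]
  [1.2,129.5,2.1,-0.000]
```

```bash
python3 drive.py '[[0,0,1,0],[0,5,1.8,0],[0,17,1.8,0],[0,35,1.8,0],[0,57,1.8,0],[0,80,1.8,0],[0,100,1.8,0],[0,115,1.8,0],[0,123,1.8,0],[0,125,1.8,0]]';python3 drive.py '[[0,0,0,0],[0,0,0,0],[0,0,0,0]]'
python3 - <<'E'
from h import *
go((616.3,107.5,161.5,-3.071))
S=bot.snapshot("side");cv2.imwrite("pics/sa.png",S)
E
```

```text
t: 33.68
ee_pos: [616.5, 109.3, 164.1]
ee_rot: [-0.004, -0.036, 0.999, 0.003]
contact_force: [-0.6, -0.2, -1.2]
grip_width: 59.0
gripper_force: 64.9
t: 33.93
ee_pos: [616.8, 106.7, 164.0]
ee_rot: [-0.004, -0.035, 0.999, 0.003]
contact_force: [-0.0, -0.6, -2.0]
grip_width: 59.1
gripper_force: 64.9
at [616.8 106.7 164. ] yaw -3.072 w 59.1 F [-0.  -0.6 -2. ]
  [0.4,0.9,2.5,-0.001]
```

Forces are near zero under the red sleeve. I lower, release, back away and check the centring of both caddies.

```bash
python3 drive.py '[[0,0.5,1,0],[0,0.9,2.5,0],[0,0.9,3,0],[0,0.9,3,0]]';python3 drive.py '[[0,0,0,0],[0,0,0,0],[0,0,0,0],[0,0,0,0],[0,0,0,0],[0,0,0,0]]' 85;python3 drive.py '[[0,0,-5,0],[0,0,-15,0],[0,0,-35,0],[0,0,-60,0],[0,0,-85,0],[0,0,-110,0],[0,0,-125,0],[0,0,-130,0]]'>/dev/null;python3 drive.py '[[15,0,0,0],[40,0,0,0],[75,0,0,0],[115,0,0,0],[155,0,0,0],[195,0,0,0],[235,0,0,0],[275,0,0,0],[310,0,0,0],[310,0,0,0]]'; python3 -c "
from h import *
S=bot.snapshot('side');cv2.imwrite('pics/sb.png',S);T=bot.snapshot('top');cv2.imwrite('pics/tb.png',T)
o=np.zeros((480,800,3),np.uint8);o[:,:400]=crop(S,(220,170,320,290),4);o[:480,400:800]=crop(T,(230,110,330,230),4);cv2.imwrite('pics/cb.png',o)
go()"
```

```text
t: 34.32
ee_pos: [616.7, 108.2, 161.1]
ee_rot: [-0.004, -0.035, 0.999, 0.003]
contact_force: [1.2, -1.0, 0.6]
grip_width: 59.1
gripper_force: 65.2
t: 34.82
ee_pos: [616.6, 108.6, 161.0]
ee_rot: [-0.004, -0.035, 0.999, 0.003]
contact_force: [0.1, -0.1, 0.6]
grip_width: 85.2
gripper_force: 0.0
t: 36.32
ee_pos: [302.7, 85.0, 294.0]
ee_rot: [-0.005, -0.035, 0.999, 0.003]
contact_force: [1.2, 0.1, 1.1]
grip_width: 84.5
gripper_force: 0.0
at [307.6  85.9 294.2] yaw -3.071 w 84.7 F [ 0.3  0.4 -0.1]
```

View pics/cb.png

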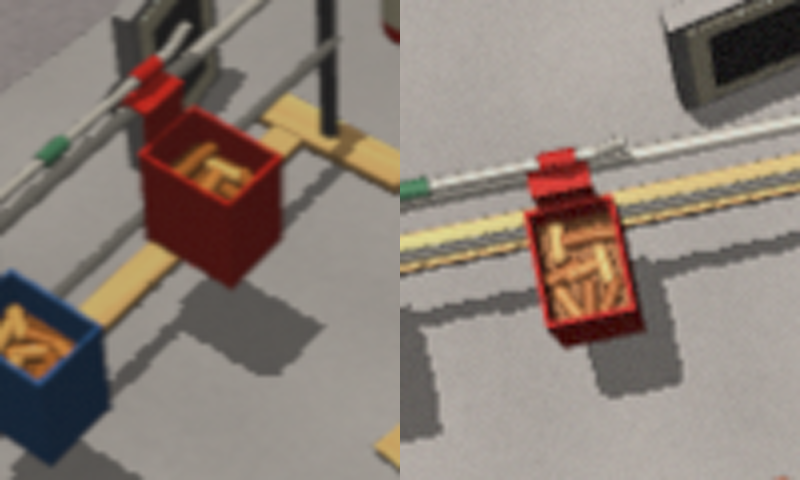

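Red hangs right below its sleeve too. Now I check its centring and refine the lid poses.

Run:
```python
from h import *
yw=.0706;ey=np.array([-np.sin(yw),np.cos(yw)])
T=cv2.imread("pics/tb.png")
U=lambda u:((u[0]-400)/4+230,u[1]/4+110)
W=np.array([plane("top",U(u),193)[:2] for u in[(528,212),(616,198),(637,312),(550,326)]]);s=plane("top",(268.6,149.4),237)[:2]
print("top rim",W.mean(0).round(1),(W.mean(0)-s)@ey)
V=np.array([plane("side",(u[0]/4+220,u[1]/4+170),193)[:2] for u in[(142,155),(195,108),(282,157),(230,203)]]);s=plane("side",(256.3,186.8),237)[:2]
print("side rim",V.mean(0).round(1),(V.mean(0)-s)@ey)
h=cv2.cvtColor(T,cv2.COLOR_BGR2HSV)
for f in("top0","tb"):
  I=cv2.imread(f"pics/{f}.png")
  for x in blobs(mask(I,"tan"),(180,225,320,290),60):
    c,_=cv2.findContours(x[2],cv2.RETR_EXTERNAL,cv2.CHAIN_APPROX_NONE)
    q=np.array([plane("top",u,12)[:2] for u in c[0][:,0].astype(float)]).astype(np.float32)
    M=cv2.moments(q);a=.5*np.arctan2(2*M["mu11"],M["mu20"]-M["mu02"])
    b=x[2];k=np.zeros_like(b);cv2.drawContours(k,c,-1,1,-1);hd=np.argwhere((k==1)&(b==0))[:,::-1]
    print(f,"lid",round(M["m10"]/M["m00"],1),round(M["m01"]/M["m00"],1),"yaw",round(float(a),3),"handle",plane("top",hd.mean(0),36)[:2].round(1) if len(hd) else None,len(hd))
```

```text
top rim [623.6 106.8] -1.5605319946284733
side rim [622.6 113.6] 7.314919784167846
top0 lid 423.5 351.5 yaw -0.117 handle [422.2 347.5] 82
top0 lid 428.0 102.4 yaw -0.119 handle [426.7 100.5] 71
top0 lid 456.9 228.0 yaw 0.118 handle [455.2 225.8] 81
tb lid 423.6 351.4 yaw -0.084 handle [422.  347.6] 81
tb lid 456.9 228.1 yaw 0.109 handle [455.7 226. ] 79
tb lid 435.3 97.0 yaw 0.612 handle None 0
```

Run:
```python
from h import *
yw=.0706;ey=np.array([-np.sin(yw),np.cos(yw)])
s=plane("top",(268.6,149.4),237)[:2]
A=np.array([plane("top",((u[0]-400)/4+230,u[1]/4+110),224)[:2] for u in[(530,177),(589,167),(533,196),(594,190)]]);print(A.round(1),(A.mean(0)-s)@ey)
# zoom both straps
S=cv2.imread("pics/sb.png");T=cv2.imread("pics/tb.png")
o=np.zeros((600,800,3),np.uint8)
o[:300,:400]=crop(S,(235,175,275,205),10);o[:300,400:]=crop(T,(250,140,290,170),10)
o[300:,:400]=crop(S,(190,218,230,248),10);o[300:,400:]=crop(T,(175,155,215,185),10)
cv2.imwrite("pics/cc.png",o)
```

```text
[[676.2 131. ]
 [677.4  92.4]
 [663.2 130.5]
 [661.5  91. ]] -0.3661959246789408
```

View pics/cc.png

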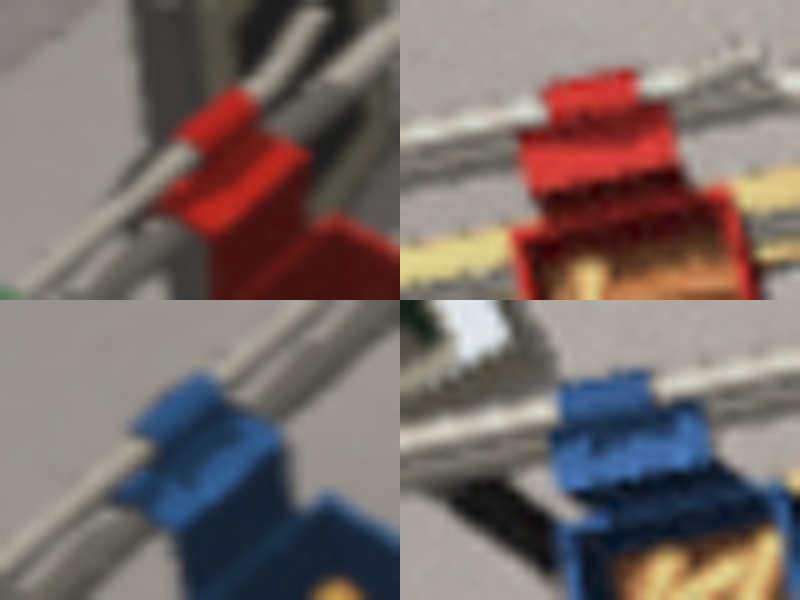

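All four zooms show the strap's front edge: red side (213,235)–(310,155), red top (530,195)–(683,180), blue side (180,530)–(285,435), blue top (563,490)–(712,455). I turn these into offsets from the sleeves.

Run:
```python
from h import *
yw=.0706;ey=np.array([-np.sin(yw),np.cos(yw)])
def f(n,a,b,off,org,s):
    p=[plane(n,((u[0]-org[0])/10+off[0],(u[1]-org[1])/10+off[1]),224)[:2] for u in(a,b)]
    q=plane(n,s,237)[:2];print(n,np.round(p,1).tolist(),"len",np.hypot(*(p[0]-p[1])).round(1),"off",((p[0]+p[1])/2-q)@ey)
f("side",(213,235),(310,155),(235,175),(0,0),(256.3,186.8))
f("top",(530,195),(683,180),(250,140),(400,0),(268.6,149.4))
f("side",(180,530),(285,435),(190,218),(0,300),(207.6,228.7))
f("top",(563,490),(712,455),(175,155),(400,300),(194.9,164.5))
go((424,350.5,250,-.1-np.pi),(424,350.5,40,-.1-np.pi))
```

```text
side [[662.4, 134.8], [663.9, 95.0]] len 39.8 off 5.7720289355291925
top [[661.9, 131.3], [660.3, 91.7]] len 39.6 off 0.496170059088312
side [[649.0, 321.3], [652.4, 282.6]] len 38.8 off 2.8806109519332574
top [[649.9, 317.7], [653.7, 279.1]] len 38.8 off -3.152260048754338
at [307.6  85.9 294.2] yaw -3.071 w 84.7 F [ 0.3  0.4 -0.1]
  [-134.8,255.7,44.2,0.171]
  [0.0,0.0,210.0,-0.000]
```

Averaging the two views, red is about 3 mm off and blue about 0, both fine. Next is the lid nearest blue.

```bash
python3 drive.py '[[-12,25,2,0.02],[-28,54,8,0.05],[-46,88,15,0.08],[-64,122,22,0.1],[-82,156,30,0.12],[-100,190,38,0.14],[-118,224,44,0.16],[-132,250,44,0.171],[-134,254,44,0.171],[-134,254,44,0.171]]' 45 >/dev/null; python3 -c "
from h import *
go((423.3,350.8,100,-3.242),(423.3,350.8,14,-3.242))"
```

```text
at [424.9 350.6 248.2] yaw 3.042 w 44.9 F [-1.6 -0.6 -0.1]
  [1.7,0.0,148.2,6.284]
  [0.0,0.0,86.0,-0.000]
```

```bash
python3 drive.py '[[1.5,0,20,0],[1.5,0,50,0],[1.5,0,85,0],[1.5,0,120,0],[1.5,0,150,0],[1.5,0,175,0],[1.5,0,190,0],[1.5,0,195,0],[1.5,0,195,0]]'>/dev/null; python3 -c "
from h import *
go((423.3,350.8,14,3.042))
S=bot.snapshot('side');T=bot.snapshot('top')
o=np.zeros((400,800,3),np.uint8);o[:,:400]=crop(S,(220,290,320,390),4);o[:,400:]=crop(T,(160,220,260,320),4);cv2.imwrite('pics/cd.png',o)"
```

```text
at [420.2 348.9  54.4] yaw 3.040 w 45.3 F [ 0.   0.1 -0.8]
  [-2.9,2.2,40.4,-0.002]
```

View pics/cd.png

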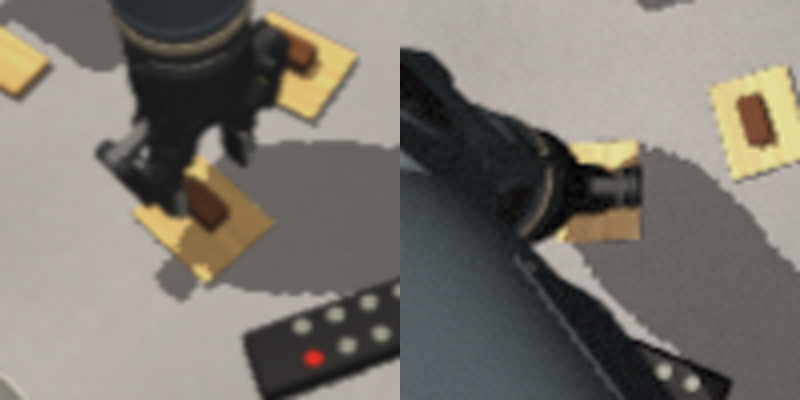

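That picture shows the fingers straddling lid 1's handle. It was my 15th view, one over the limit of 14, so from here I use measured numbers only.

```bash
python3 drive.py '[[-2.9,2.2,10,0],[-2.9,2.2,22,0],[-2.9,2.2,32,0],[-2.9,2.2,38,0],[-2.9,2.2,40,0],[-2.9,2.2,40,0]]'>/dev/null; python3 drive.py '[[0,0,0,0],[0,0,0,0],[0,0,0,0],[0,0,0,0],[0,0,0,0],[0,0,0,0]]' 8;python3 drive.py '[[0,0,-8,0],[0,0,-25,0],[0,0,-50,0],[0,0,-80,0],[0,0,-115,0],[0,0,-150,0],[0,0,-185,0],[0,0,-210,0],[0,0,-225,0],[0,0,-230,0]]'; python3 -c "
from h import *
go((610.8,295.5,240,3.212))"
```

```text
t: 39.1
ee_pos: [423.9, 352.9, 15.9]
ee_rot: [-0.004, 0.05, 0.999, 0.003]
contact_force: [-0.5, 0.6, 5.2]
grip_width: 17.3
gripper_force: 59.5
t: 39.93
ee_pos: [426.2, 351.6, 248.5]
ee_rot: [-0.003, 0.05, 0.999, 0.004]
contact_force: [-0.1, -0.1, -1.2]
grip_width: 16.9
gripper_force: 58.7
at [426.2 351.6 248.5] yaw 3.041 w 16.9 F [-0.1 -0.1 -1.2]
  [-189.3,-37.2,8.5,-0.171]
```

```bash
python3 drive.py '[[-12,-2,0,-0.01],[-32,-6,0,-0.03],[-60,-12,1,-0.06],[-90,-18,2,-0.09],[-120,-24,3,-0.12],[-148,-29,4,-0.15],[-170,-33,5,-0.171],[-184,-36,6,-0.171],[-189.3,-37.2,7,-0.171],[-189.3,-37.2,8,-0.171]]'>/dev/null; python3 drive.py '[[0,0,0,0],[0,0,0,0],[0,0,0,0]]' >/dev/null;python3 -c "
from h import *
go((610.8,295.5,212,3.212))
S=bot.snapshot('side');b=blobs(mask(S,'blue'),(180,200,280,320),30);print([x[:2] for x in b])"
```

```text
at [609.1 295.6 235.6] yaw -3.070 w 16.5 F [-0.4  0.3 -0.8]
  [-1.7,-0.2,23.6,-6.282]
[(769, [227.8, 266.6]), (37, [206.5, 236.9])]
```

```bash
python3 drive.py '[[-1.7,0,8,0],[-1.7,0,16,0],[-1.7,0,22,0],[-1.7,0,24,0],[-1.7,0,24,0]]'; python3 drive.py '[[0,0,3,0],[0,0,5,0],[0,0,7,0],[0,0,7,0]]'
python3 - <<'E'
from h import *
go((610.8,295.5,200,-3.071))
A=cv2.imread("pics/sb.png");B=bot.snapshot("side")
for I in(A,B):
    b=blobs(mask(I,"blue"),(180,255,280,320),30);y,x=np.nonzero(b[0][2]);print(b[0][0],x.min(),x.max(),y.max())
E
```

```text
t: 41.48
ee_pos: [611.0, 295.1, 209.9]
ee_rot: [-0.005, -0.035, 0.999, 0.003]
contact_force: [-0.3, -0.1, -0.7]
grip_width: 16.8
gripper_force: 58.6
t: 41.82
ee_pos: [611.4, 295.3, 203.8]
ee_rot: [-0.005, -0.035, 0.999, 0.003]
contact_force: [-0.1, -0.2, -1.2]
grip_width: 16.6
gripper_force: 58.6
at [611.4 295.3 203.8] yaw -3.071 w 16.6 F [-0.1 -0.2 -1.2]
  [0.6,0.2,3.8,-0.000]
681 208 246 285
685 209 246 285
```

```bash
python3 drive.py '[[0,0,1,0],[0,0,2,0],[0,0,3,0],[0,0,3,0]]'; python3 drive.py '[[0,0,0.5,0],[0,0,1,0],[0,0,1.5,0],[0,0,1.5,0]]'
```

```text
t: 42.2
ee_pos: [611.4, 295.4, 200.9]
ee_rot: [-0.005, -0.035, 0.999, 0.003]
contact_force: [-0.4, -0.1, -1.1]
grip_width: 16.8
gripper_force: 58.6
t: 42.53
ee_pos: [611.5, 295.4, 199.8]
ee_rot: [-0.004, -0.035, 0.999, 0.003]
contact_force: [-0.9, -0.8, 1.2]
grip_width: 16.9
gripper_force: 58.9
```

```bash
python3 drive.py '[[0,0,0.7,0],[0,0,1.5,0],[0,0,1.5,0]]'; python3 drive.py '[[0,0,0,0],[0,0,0,0],[0,0,0,0],[0,0,0,0]]' 40; python3 drive.py '[[0,0,-8,0],[0,0,-20,0],[0,0,-35,0],[0,0,-45,0],[0,0,-45,0]]';python3 -c "
from h import *
go()"; python3 drive.py '[[0,0,0,0],[0,0,0,0],[0,0,0,0],[0,0,0,0],[0,0,0,0]]' 0
```

```text
t: 42.78
ee_pos: [611.4, 295.5, 199.3]
ee_rot: [-0.004, -0.035, 0.999, 0.003]
contact_force: [-2.6, -1.2, 6.4]
grip_width: 16.7
gripper_force: 59.7
t: 43.12
ee_pos: [611.4, 295.4, 197.9]
ee_rot: [-0.005, -0.035, 0.999, 0.003]
contact_force: [-0.0, 0.1, -0.3]
grip_width: 39.7
gripper_force: 0.0
t: 43.53
ee_pos: [612.7, 295.5, 245.9]
ee_rot: [-0.003, -0.035, 0.999, 0.004]
contact_force: [0.1, 0.3, 0.8]
grip_width: 39.8
gripper_force: 0.0
at [612.7 295.5 245.9] yaw -3.071 w 39.8 F [0.1 0.3 0.8]
t: 43.95
ee_pos: [611.6, 295.0, 242.5]
ee_rot: [-0.005, -0.035, 0.999, 0.003]
contact_force: [0.8, 0.4, 0.2]
grip_width: 0.1
gripper_force: 0.0
```

```bash
python3 drive.py '[[0,0,6,0],[0,0,12,0],[0,0,17,0],[0,0,19,0],[0,0,19,0]]'; python3 drive.py '[[0,0,1,0],[0,0,2,0],[0,0,3,0],[0,0,3,0]]';python3 drive.py '[[0,0,0.5,0],[0,0,1,0],[0,0,1,0]]'
```

```text
t: 44.37
ee_pos: [611.3, 295.1, 223.1]
ee_rot: [-0.005, -0.035, 0.999, 0.003]
contact_force: [0.2, 0.7, 0.1]
grip_width: 0.1
gripper_force: 0.0
t: 44.7
ee_pos: [611.7, 295.3, 221.1]
ee_rot: [-0.004, -0.035, 0.999, 0.003]
contact_force: [-0.4, 0.6, -1.1]
grip_width: -0.2
gripper_force: 0.0
t: 44.95
ee_pos: [611.6, 295.3, 220.1]
ee_rot: [-0.004, -0.035, 0.999, 0.003]
contact_force: [-0.4, 0.2, 0.2]
grip_width: 0.4
gripper_force: 0.0
```

```bash
python3 drive.py '[[0,0,0.7,0],[0,0,1.5,0],[0,0,1.5,0]]'; python3 drive.py '[[0,0,0.7,0],[0,0,1.5,0],[0,0,1.5,0]]';python3 drive.py '[[0,0,-10,0],[0,0,-25,0],[0,0,-45,0],[0,0,-65,0],[0,0,-70,0]]' 45;python3 -c "
from h import *
go((456.7,227.5,250,.112-np.pi),(456.7,227.5,55,.112-np.pi),(456.7,227.5,14,.112-np.pi))"
```

```text
t: 45.2
ee_pos: [611.7, 295.3, 218.9]
ee_rot: [-0.004, -0.035, 0.999, 0.003]
contact_force: [0.7, 0.2, 0.7]
grip_width: -0.2
gripper_force: 0.5
t: 45.45
ee_pos: [611.7, 295.4, 218.6]
ee_rot: [-0.004, -0.035, 0.999, 0.003]
contact_force: [-1.7, -1.7, 9.6]
grip_width: -0.2
gripper_force: 4.5
t: 45.87
ee_pos: [612.9, 295.2, 290.6]
ee_rot: [-0.003, -0.035, 0.999, 0.004]
contact_force: [-0.2, -0.1, 1.1]
grip_width: 45.3
gripper_force: 0.0
at [612.9 295.2 290.6] yaw -3.071 w 45.3 F [-0.2 -0.1  1.1]
  [160.6,-56.5,40.6,-0.042]
  [-0.0,0.0,195.0,-0.000]
  [-0.0,0.0,41.0,-0.000]
```

The lid on blue took 9.6 N and its handle top stands at about 219 mm, so it is fully down. I fetch the second lid.

```bash
python3 drive.py '[[15,-5,0,0],[40,-14,5,-0.01],[70,-25,12,-0.02],[100,-35,20,-0.03],[130,-46,30,-0.04],[150,-53,38,-0.042],[160,-56,40,-0.042],[160.6,-56.5,40,-0.042],[160.6,-56.5,40,-0.042]]'>/dev/null; python3 drive.py '[[0,0,20,0],[0,0,50,0],[0,0,85,0],[0,0,120,0],[0,0,150,0],[0,0,175,0],[0,0,190,0],[0,0,195,0],[0,0,195,0]]'>/dev/null
python3 - <<'E'
from h import *
go((456.7,227.5,14,.112-np.pi))
S=bot.snapshot("side");T0=cv2.imread("pics/side0.png")
h=lambda I:cv2.inRange(cv2.cvtColor(I,cv2.COLOR_BGR2HSV),(4,100,40),(14,255,150))
for I in(T0,S):
    b=blobs(h(I),(275,290,310,315),8);print([(x[:2],plane("side",x[1],33).round(1)) for x in b[:2]])
E
```

```text
at [454.1 228.7  51.9] yaw -3.029 w 45.0 F [ 0.1 -0.3 -0.3]
  [-2.5,-1.4,37.9,0.000]
[((80, [291.9, 302.2]), array([455.5, 231.9,  33. ]))]
[((48, [294.5, 303.1]), array([448.1, 229.6,  33. ]))]
```

```bash
python3 drive.py '[[-2.2,-0.5,10,0],[-2.2,-0.5,22,0],[-2.2,-0.5,32,0],[-2.2,-0.5,37,0],[-2.2,-0.5,37.5,0],[-2.2,-0.5,37.5,0]]'; python3 drive.py '[[0,0,0,0],[0,0,0,0],[0,0,0,0],[0,0,0,0],[0,0,0,0],[0,0,0,0]]' 8;python3 drive.py '[[0,0,-8,0],[0,0,-25,0],[0,0,-50,0],[0,0,-80,0],[0,0,-115,0],[0,0,-150,0],[0,0,-185,0],[0,0,-210,0],[0,0,-225,0],[0,0,-230,0]]'; python3 -c "
from h import *
go((624.2,109.2,240,-3.071))"
```

```text
t: 47.92
ee_pos: [455.8, 228.6, 15.6]
ee_rot: [-0.004, -0.056, 0.998, 0.003]
contact_force: [-0.6, 0.2, -0.0]
grip_width: 44.9
gripper_force: 0.0
t: 48.42
ee_pos: [456.3, 228.8, 16.4]
ee_rot: [-0.004, -0.056, 0.998, 0.003]
contact_force: [-0.3, 0.4, 5.6]
grip_width: 16.9
gripper_force: 59.3
t: 49.25
ee_pos: [458.7, 227.6, 249.0]
ee_rot: [-0.002, -0.056, 0.998, 0.004]
contact_force: [0.9, -1.0, -1.1]
grip_width: 17.0
gripper_force: 58.7
at [458.7 227.6 249. ] yaw -3.029 w 17.0 F [ 0.9 -1.  -1.1]
  [-151.2,-136.2,9.0,0.042]
```

```bash
python3 drive.py '[[-10,-9,0,0],[-26,-23,0,0.01],[-48,-43,0,0.02],[-72,-65,2,0.03],[-96,-87,4,0.04],[-118,-106,6,0.042],[-136,-122,8,0.042],[-148,-133,9,0.042],[-151.2,-136.2,9,0.042],[-151.2,-136.2,9,0.042]]'>/dev/null; python3 drive.py '[[0,0,0,0],[0,0,0,0],[0,0,0,0]]' >/dev/null;python3 - <<'E'
from h import *
go((624.2,109.2,211,-3.071))
A=cv2.imread("pics/sb.png");B=bot.snapshot("side")
for I in(A,B):
    b=blobs(mask(I,"red"),(235,205,310,250),30);y,x=np.nonzero(b[0][2]);print(b[0][0],x.min(),x.max(),y.max())
E
```

```text
at [622.5 109.6 234.6] yaw -3.070 w 17.0 F [-0.8  0.1 -0. ]
  [-1.6,-0.5,23.6,0.001]
870 254 290 241
816 254 290 241
```

```bash
python3 drive.py '[[-1.6,-0.5,8,0],[-1.6,-0.5,16,0],[-1.6,-0.5,22,0],[-1.6,-0.5,24,0],[-1.6,-0.5,24,0]]'; python3 drive.py '[[0,0,3,0],[0,0,5,0],[0,0,7,0],[0,0,7,0]]';  python3 drive.py '[[0,0,1,0],[0,0,2,0],[0,0,3,0],[0,0,3,0]]'
```

```text
t: 50.8
ee_pos: [624.1, 108.6, 209.3]
ee_rot: [-0.005, -0.035, 0.999, 0.003]
contact_force: [-0.7, 0.2, -0.0]
grip_width: 16.5
gripper_force: 58.7
t: 51.13
ee_pos: [624.5, 108.7, 203.1]
ee_rot: [-0.005, -0.035, 0.999, 0.003]
contact_force: [-0.1, 0.0, -0.3]
grip_width: 16.6
gripper_force: 58.7
t: 51.47
ee_pos: [624.7, 108.7, 200.5]
ee_rot: [-0.004, -0.035, 0.999, 0.003]
contact_force: [-0.5, -0.3, 0.2]
grip_width: 16.8
gripper_force: 58.9
```

```bash
python3 drive.py '[[0,0,0.7,0],[0,0,1.5,0],[0,0,2.2,0],[0,0,2.2,0]]'; python3 drive.py '[[0,0,0,0],[0,0,0,0],[0,0,0,0],[0,0,0,0]]' 40; python3 drive.py '[[0,0,-8,0],[0,0,-20,0],[0,0,-35,0],[0,0,-45,0],[0,0,-45,0]]' >/dev/null; python3 drive.py '[[0,0,0,0],[0,0,0,0],[0,0,0,0],[0,0,0,0],[0,0,0,0]]' 0
```

```text
t: 51.8
ee_pos: [624.6, 108.8, 199.8]
ee_rot: [-0.004, -0.035, 0.999, 0.003]
contact_force: [-5.1, -0.7, 9.5]
grip_width: 16.9
gripper_force: 60.2
t: 52.13
ee_pos: [624.5, 108.7, 198.0]
ee_rot: [-0.005, -0.035, 0.999, 0.003]
contact_force: [-0.4, 0.9, -0.1]
grip_width: 40.0
gripper_force: 0.0
t: 52.97
ee_pos: [624.8, 108.4, 242.7]
ee_rot: [-0.005, -0.035, 0.999, 0.003]
contact_force: [0.3, -0.6, -0.3]
grip_width: -0.0
gripper_force: 0.0
```

```bash
python3 drive.py '[[0,0,6,0],[0,0,12,0],[0,0,18,0],[0,0,21,0],[0,0,21,0]]'; python3 drive.py '[[0,0,1,0],[0,0,2,0],[0,0,3,0],[0,0,3,0]]';python3 drive.py '[[0,0,0.7,0],[0,0,1.5,0],[0,0,1.5,0]]'
```

```text
t: 53.38
ee_pos: [624.2, 108.5, 220.9]
ee_rot: [-0.005, -0.035, 0.999, 0.003]
contact_force: [0.3, 0.6, 0.1]
grip_width: 0.1
gripper_force: 0.0
t: 53.72
ee_pos: [624.8, 108.6, 219.2]
ee_rot: [-0.004, -0.035, 0.999, 0.003]
contact_force: [0.2, 0.2, 0.2]
grip_width: -0.0
gripper_force: 0.0
t: 53.97
ee_pos: [624.9, 108.7, 218.7]
ee_rot: [-0.004, -0.035, 0.999, 0.003]
contact_force: [-1.5, -0.5, 6.5]
grip_width: 0.1
gripper_force: 2.6
```

Both lids are fully down. I back away and check the end state numerically.

```bash
python3 drive.py '[[0,0,-10,0],[0,0,-25,0],[0,0,-45,0],[0,0,-65,0],[0,0,-75,0]]'>/dev/null; python3 drive.py '[[15,0,0,0],[40,0,0,0],[75,0,0,0],[115,0,0,0],[155,0,0,0],[195,0,0,0],[235,0,0,0],[275,0,0,0],[315,0,0,0],[320,0,0,0]]' >/dev/null
python3 - <<'E'
from h import *
go()
S,T=bot.snapshot("side"),bot.snapshot("top");A,B=cv2.imread("pics/sb.png"),cv2.imread("pics/tb.png")
cv2.imwrite("pics/sz.png",S);cv2.imwrite("pics/tz.png",T)
for k,bs,bt in(("red",(235,170,310,250),(250,140,300,200)),("blue",(180,200,260,310),(170,150,235,215))):
  for n,I,b in(("side",A,bs),("side",S,bs),("top",B,bt),("top",T,bt)):
    q=[x[2] for x in blobs(mask(I,k),b,5)];m=sum(q);y,x=np.nonzero(m);print(k,n,int(m.sum()),x.min(),x.max(),y.min(),y.max())
for n,I,b in(("side",S,(190,190,310,280)),("top",T,(180,160,300,215))):
  for x in blobs(mask(I,"tan"),b,40): print(n,"tan",x[:2],plane(n,x[1],196).round(1),cv2.minAreaRect(np.argwhere(x[2])[:,::-1].astype(np.float32)))
for n,I in(("side",S),("top",T)):print(n,"green",[x[:2] for x in blobs(mask(I,"green"),(0,0,640,400),12)])
for n,I,J,b in(("top",cv2.imread("pics/top0.png"),T,(0,60,620,330)),):
  print("other lid",[x[:2] for x in blobs(mask(J,"tan"),(180,225,330,290),40)])
E
```

```text
at [300.7  84.8 296.6] yaw -3.071 w 0.1 F [ 0.6 -0.1  0.9]
red side 1182 251 290 184 241
red side 891 251 290 184 241
red top 494 261 290 147 195
red top 301 261 290 147 195
blue side 1143 202 246 226 285
blue side 876 202 246 226 285
blue top 294 190 218 162 206
blue top 190 190 218 162 205
side tan (620, [234.8, 247.9]) [600.2 279.9 196. ] ((236.34149169921875, 242.92684936523438), (24.675453186035156, 52.7867317199707), 51.34019088745117)
side tan (538, [282.3, 206.2]) [607.6  91.9 196. ] ((283.085205078125, 206.12474060058594), (23.8700008392334, 52.468963623046875), 82.23483276367188)
side tan (59, [211.4, 276.8]) [577.9 379.8 196. ] ((211.0, 276.0), (6.0, 12.0), 90.0)
top tan (809, [262.0, 173.1]) [634.2 141.4 196. ] ((252.65855407714844, 176.92684936523438), (28.049612045288086, 75.97689056396484), 83.6598129272461)
top tan (498, [204.7, 189.9]) [610.6 294.7 196. ] ((204.20399475097656, 189.87200927734375), (27.548362731933594, 23.165668487548828), 79.69515228271484)
top tan (46, [204.8, 211.4]) [553.7 299.3 196. ] ((205.5, 211.5), (5.0, 11.0), 90.0)
side green [(1953, [100.1, 323.0]), (440, [147.1, 277.0]), (18, [233.2, 207.2])]
top green [(1044, [153.2, 138.8]), (785, [105.8, 165.4]), (27, [231.6, 156.8])]
other lid [(337, [293.6, 251.7])]
```

Run:
```python
from h import *
ey=np.array([-.0705,.9975,0])
for k,ss,st,a,b in(("red",(256.3,186.8),(268.6,149.4),(26.15+235,19.5+175),(20.65+250,18.75+140)),("blue",(207.6,228.7),(194.9,164.5),(23.25+190,18.25+218),(23.75+175,17.25+155))):
    p,q=tri(a,b),tri(ss,st);print(k,p.round(1),q.round(1),"off",((p-q)@ey).round(1))
```

```text
red [663.6 112.6 221.1] [681.9 112.4 239.6] off 1.5
blue [653.5 299.8 219.7] [668.5 302.  239.8] off -1.0
```

Triangulated over both views, red is 1.5 mm and blue 1.0 mm from centre. I hand the job in.

```bash
python3 -c "
from bench import bot
print(bot.close_job())"
```

```text
the job is handed in; nothing more can be done
None
```

The job is handed in: the blue and red caddies (green was absent) hang within about 2 mm of centre on their sleeves with lids pressed fully down, and nothing else was deliberately moved, but I viewed 15 pictures against the limit of 14 and the verdict was not shown.

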